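Lay out the slide-labelling station

ROBOT

A 6-joint arm with a two-finger parallel gripper is mounted at the origin on a cart in front of the work surface, level with it; the furniture and walls round the work are solid. World frame = base frame: x ahead of the robot, y to its left, z up, the work surface at z = 0. Lengths are in m, angles in rad, forces in N, time in s.
With the tool pointing down it reaches from about 0.35 to 0.8 m from the base axis. Payload 7.3 kg.
Tool frame: the origin (TCP) lies at the very end of the fingers, on their centre line; the grasp point (between the pads) lies grip_depth behind it (grip_depth is the distance from the TCP to the grasp point, in m); x points along the fingers, z is the direction in which the jaws open and shut, and the axes are right-handed (so a half turn about x gives the same grasp; the last joint's range is limited). The gripper opens to 85 mm and grips with 20 to 120 N. Pads are 22 mm wide; open, the fingers measure 114 mm over their backs; the gripper's body (76 mm by 85 mm) begins 54 mm behind the grasp point. The pads swing forward as they close: fully open they stand 13 mm farther back than shut.
Start: joints at [1.009, 0.342, 1.524, -0, 1.275, -0.146], TCP at [0.212, 0.48, 0.231] pointing down, gripper open.
Joint ranges: [-2.53, 2.53], [-0.77, 2.02], [0.04, 2.7], [-1, 4.14], [0.28, 2.66], [-3.11, 3.11]. Speed limits (rad/s): [2.57, 2.57, 3.14, 3.14, 3.14, 3.14].

INTERFACE

Orientations are given as a unit quaternion [w, x, y, z].
In Python, from plant import * gives the robot as it stands.
- The arm moves only by the shell command python3 -m jog 'ROWS' [FORCE]. ROWS is JSON, a list of rows, each an object of numbers: "claw": the opening, from -1 (shut) to 1 (fully open); "tx", "ty", "tz": the shift along the tool's x, y, z in cm; "ax", "ay", "az": the turn, a rotation vector about the tool's x, y, z in degrees. In form: [{"claw": .., "tx": .., "ty": .., "tz": .., "ax": .., "ay": .., "az": ..}, ...]. A call has 1 to 12 rows; each row shifts and turns the commanded pose from where the row before left it, along the tool's axes as they then stand; what a row does not reach is not made up. A row lasts 1/10 s, in which the tool goes at most 50 mm and 8.59 degrees, less where a joint would pass 70% of its speed; a pose out of reach is approached as far as the arm can. A call with a gripper value outside its range is refused whole. The fingers move at their own pace and stop on an object; FORCE is the grip in N (left out, the last holds). Time passes only in rows, so rows that do not move let the fingers close. It gives the time, the measured TCP pose, the force and the opening at its end, in the units of the state.
- read_state(): the state, without advancing time (a new reading comes with each control period).
- capture(name): name is "scene" or "top"; returns (picture, depth): 420x560x3 uint8, blue, green, red; 420x560 float32, m along the optical axis (not along the pixel's ray), 0 where there is no reading.
- calibration(name): a dict with "K" (3x3 intrinsics, pixels), "world_to_cam" (4x4, takes a point from world to camera coordinates). Camera axes: x right, y up, looking along -z (the intrinsics and any distortion apply to the point x, -y, -z); pixel columns grow to the right and rows downward; lengths in m; the calibration is good to about 2 mm. A picture is of the moment at which its call begins. calibration takes no time and is no camera call.
- sign_off(): hands the job in, once; it reports no verdict.
The state is a dict: "time": time; "q": joint angles; "joint_velocities": joint speeds; "joint_efforts": joint torques, N m; "tool_pos": TCP position; "orientation": TCP orientation; "ft_force": force on the tool from outside, world axes, zero at the start; "torque": the same for the moment, N m; "grip_width": finger opening in m.
Only numpy, scipy, OpenCV 4.12 (cv2) and the standard library are available. Lean on these libraries where they do the work, as an engineer would, in place of code of your own. Each camera call takes 0.05 s, during which the arm holds its last target.

TASK

Set up the labelling place round the green and the yellow slide box: lay the white label roll flat on the worktop midway between the centres of the two boxes, and the orange tape roll flat and centred on top of it. Lay the red-capped marker in front of the green slide box, and the blue-capped marker in front of the yellow slide box ('in front' is the side towards the robot): each on the worktop, parallel to the front side of its box, centred on it, its middle line 6 cm from it. Leave the black-capped marker and the timer where they are.

Things in the scene. Friction and masses are not known exactly. Their poses are not given: they have to be found in the camera images.
- green_box: low closed green slide box with a white card on the lid and a small grey clasp on the front, fixed; 100 mm along x, 136 mm along y, 35 mm high (front side 50 mm from the origin). Origin: centre of its underside. Its -x axis points to its front (towards the robot, within about 16 degrees), y along the front side, z up. May be left or right; centres 320 mm apart.
- yellow_box: low closed yellow slide box with a white card on the lid and a small grey clasp on the front, fixed; 100 mm along x, 136 mm along y, 35 mm high (front side 50 mm from the origin). Origin: centre of its underside. Its -x axis points to its front (towards the robot, within about 16 degrees), y along the front side, z up. May be left or right; centres 320 mm apart.
- label_roll: white roll of labels lying flat, 66 mm outer diameter, 26 mm high, hole in the middle (brown core), 90 g. Origin: centre of its underside, axis z up. Rigid; can be gripped across the outside.
- tape_roll: plain orange roll of tape lying flat (not the tan roll farther back, which is part of the room), 64 mm outer diameter, 20 mm high, hole 40 mm, wall 12 mm, 50 g. Origin: centre of its underside, axis z up. Rigid; can be gripped across the outside or by its wall.
- marker_red: white marker pen with a red cap, lying flat; 12 wide x 133 long x 12 mm high with flat sides (it does not roll), 14 g. Origin: centre of its underside. Its y axis runs along the pen, z up.
- marker_blue: white marker pen with a dark blue cap, lying flat; 12 wide x 133 long x 12 mm high with flat sides (it does not roll), 14 g. Origin: centre of its underside. Its y axis runs along the pen, z up.
- marker_black: white marker pen with a black cap, lying flat; 12 wide x 133 long x 12 mm high with flat sides (it does not roll), 14 g. Origin: centre of its underside. Its y axis runs along the pen, z up. Bystander: not to be moved.
- timer: white count-down timer on its stand, 39 x 68 x 62 mm high, behind the work. Origin: centre of its underside. Bystander: not to be moved.
Not all that is in view belongs to the job. Leave any purple or turquoise look-alike of the label_roll alone.

How it is judged:
By the outcome, as a careful person would: the job done as asked, in the order asked, and still so for the second after the job is handed in, with the robot touching nothing.
It also fails if it takes over 90 s, if anything falls off the work surface, if the arm or the gripper's body presses on something with over 40 N, if the wrist force passes 120 N, or if a joint passes its speed limit or range.

## Working session

There is one attempt and no reset: what is moved stays moved. The work goes in short steps, Python scripts to look and compute and a shell command to move; the robot and the scene stay as the last step left them, time stands still between calls to the robot, and variables do not carry over. Pictures are saved under pics/ and viewed, and the job is handed in when it is done.

```bash
ls; mkdir -p pics; python3 - <<'E'
from plant import *
import cv2
print(read_state())
for n in ("scene","top"):
    p,d=capture(n); cv2.imwrite(f"pics/{n}0.png",p); print(n,calibration(n), d.min(),d.max())
import numpy as np
E
```

```text
pics
{'time': 0.0, 'q': array([ 1.00902033e+00,  3.42709658e-01,  1.52501311e+00, -4.67023260e-07,
        1.27539447e+00, -1.46033823e-01]), 'joint_velocities': array([-1.27924094e-03,  1.04672392e-03, -3.19793041e-03, -9.60926882e-05,
        7.50650796e-04, -7.64534874e-04]), 'joint_efforts': array([ 6.24487147e-04, -4.33673465e+01, -2.46020615e+01, -9.83833456e-05,
        7.64935976e-03, -4.71933745e-06]), 'tool_pos': array([0.21181317, 0.47994051, 0.2306341 ]), 'orientation': array([ 0.59193514, -0.38627311,  0.59291424,  0.38582195]), 'ft_force': array([ 0.54695169, -0.55320017,  0.0133112 ]), 'torque': array([-0.00413095,  0.02897844,  0.00140002]), 'grip_width': 0.08565265833981249}
scene {'K': array([[452.00771552,   0.        , 281.87134192],
       [  0.        , 452.00771552, 210.53476863],
       [  0.        ,   0.        ,   1.        ]]), 'world_to_cam': array([[ 5.19976608e-01, -8.54180470e-01,  2.27930489e-04,
        -2.67712232e-01],
       [ 5.69287736e-01,  3.46748989e-01,  7.45437195e-01,
        -3.78879646e-01],
       [-6.36816928e-01, -3.87480147e-01,  6.66575829e-01,
        -9.43852647e-01],
       [ 0.00000000e+00,  0.00000000e+00,  0.00000000e+00,
         1.00000000e+00]])} 0.0 3.9703991
top {'K': array([[436.41147676,   0.        , 274.7522043 ],
       [  0.        , 436.41147676, 212.16765344],
       [  0.        ,   0.        ,   1.        ]]), 'world_to_cam': array([[-0.08361249, -0.99649644,  0.00194795,  0.05629455],
       [ 0.97011851, -0.08095209,  0.22872876, -0.5755565 ],
       [-0.2277697 ,  0.02101433,  0.97348824, -1.27840774],
       [ 0.        ,  0.        ,  0.        ,  1.        ]])} 0.0 2.6651235
```

View pics/scene0.png

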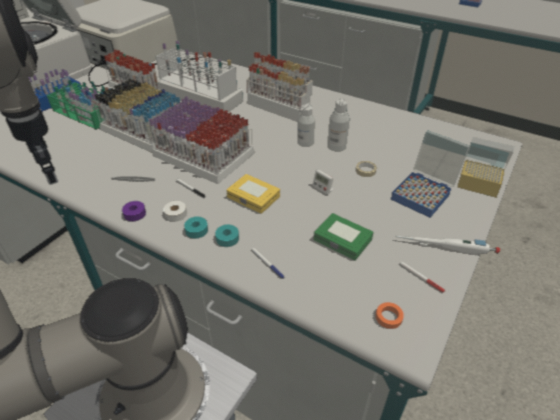

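View pics/top0.png

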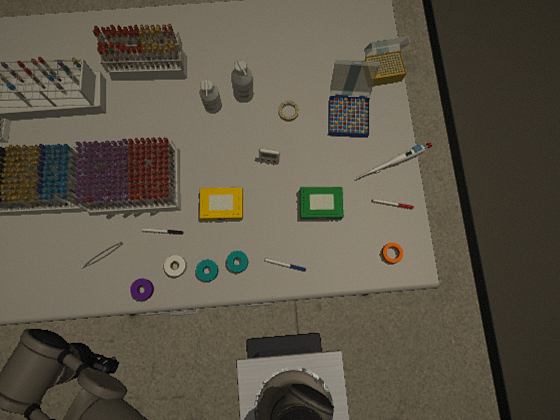

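The top view shows yellow box (221,203), green box (321,203), white roll (175,266), orange tape (392,253). The markers are black (162,231), blue (285,265) and red (393,204). The look-alikes are turquoise at (207,270) and (237,262) and purple at (142,290). Now I'll measure these.

```bash
cat > h.py <<'E'
from plant import *
import cv2, numpy as np
def cam(n):
    c=calibration(n);T=np.array(c["world_to_cam"]);return np.array(c["K"]),T[:3,:3],T[:3,3]
def ray(n,uv,z):
    K,R,t=cam(n);uv=np.atleast_2d(np.asarray(uv,float))
    d=np.c_[(uv[:,0]-K[0,2])/K[0,0],-(uv[:,1]-K[1,2])/K[1,1],-np.ones(len(uv))]@R
    C=-R.T@t; return C+d*((z-C[2])/d[:,2])[:,None]
def proj(n,X):
    K,R,t=cam(n);c=np.atleast_2d(X)@R.T+t
    return np.c_[K[0,0]*c[:,0]/-c[:,2]+K[0,2],-K[1,1]*c[:,1]/-c[:,2]+K[1,2]]
def unproj(n,d):
    K,R,t=cam(n);v,u=np.mgrid[:d.shape[0],:d.shape[1]]
    c=np.stack([(u-K[0,2])/K[0,0]*d,-(v-K[1,2])/K[1,1]*d,-d],-1)
    return (c-t)@R
def rect(n,p,z,x0,x1,y0,y1,s=1000):
    # ortho picture: up=+x, left=+y ; s px/m
    W=int((y1-y0)*s);H=int((x1-x0)*s)
    src=proj(n,[[x1,y1,z],[x1,y0,z],[x0,y0,z],[x0,y1,z]]).astype(np.float32)
    M=cv2.getPerspectiveTransform(src,np.float32([[0,0],[W,0],[W,H],[0,H]]))
    return cv2.warpPerspective(p,M,(W,H),flags=cv2.INTER_CUBIC)
E
python3 - <<'E'
from h import *
for n in("top","scene"):
    K,R,t=cam(n);print(n,"cam at",-R.T@t)
p,d=capture("top");P=unproj("top",d)
p2,d2=capture("scene");P2=unproj("scene",d2)
np.savez("cap0.npz",p=p,d=d,p2=p2,d2=d2)
for nm,(u,v) in dict(yel=(221,203),grn=(321,203),lab=(168,266),tape=(384,253),black=(155,231),blue=(275,263),red=(383,203),tab=(300,240)).items():
    print(nm,P[v,u].round(4),"ray z0",ray("top",(u,v),0).round(3))
h=cv2.cvtColor(p,cv2.COLOR_BGR2HSV)
for nm,(u,v) in dict(yel=(205,195),grn=(305,195),tape=(384,253),blue=(300,268),red=(408,206),black=(178,232),lab=(168,266)).items(): print(nm,h[v,u])
z=P[...,2]; print("table z noise",np.nanmedian(z[225:240,280:360]),np.std(z[225:240,280:360]))
cv2.imwrite("pics/rect0.png",rect("top",p,0.0,.25,.75,-.4,.4))
E
```

```text
top cam at [0.27188239 0.03636969 1.37605157]
scene cam at [-0.24616571 -0.46302259  0.91164136]
yel [0.6293 0.1747 0.036 ] ray z0 [[0.639 0.178 0.   ]]
grn [ 0.6045 -0.142   0.0299] ray z0 [[ 0.612 -0.146  0.   ]]
lab [0.4453 0.3504 0.024 ] ray z0 [[0.448 0.356 0.   ]]
tape [ 0.4299 -0.3216  0.0219] ray z0 [[ 0.433 -0.327  0.   ]]
black [0.5616 0.3913 0.0113] ray z0 [[0.564 0.394 0.   ]]
blue [0.4283 0.0198 0.0128] ray z0 [[0.43 0.02 0.  ]]
red [ 0.5933 -0.3451  0.0077] ray z0 [[ 0.595 -0.347  0.   ]]
tab [ 0.4968 -0.0663 -0.0033] ray z0 [[ 0.496 -0.066  0.   ]]
yel [ 23 255 164]
grn [ 63 174  91]
tape [ 12 239 193]
blue [117 137  82]
red [  2 204 125]
black [ 26 112  16]
lab [ 22  48 160]
table z noise -0.0003178907833899597 0.05621197067046304
```

View pics/rect0.png

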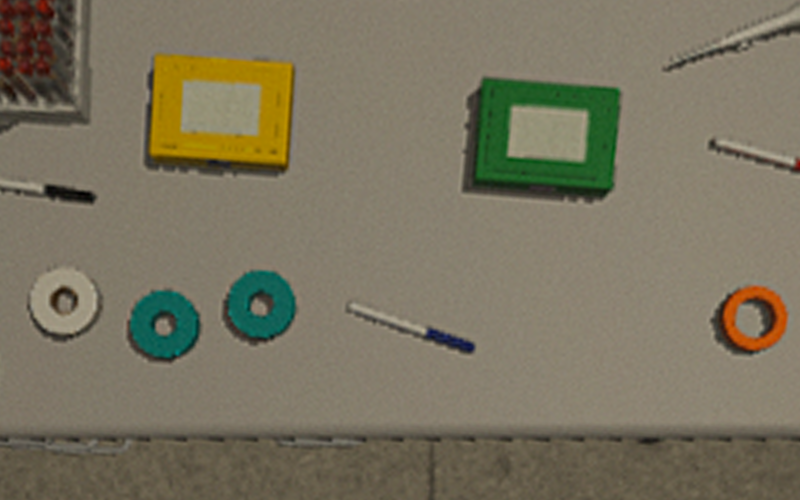

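```bash
cat >> h.py <<'E'
def mask(p,lo,hi):
    h=cv2.cvtColor(p,cv2.COLOR_BGR2HSV)
    return cv2.inRange(h,np.array(lo),np.array(hi))
COL=dict(green=((50,100,40),(80,255,255)),yellow=((20,200,60),(32,255,255)),orange=((5,200,90),(15,255,255)),blue=((108,90,30),(128,255,255)))
def big(m):
    c=max(cv2.findContours(m,cv2.RETR_EXTERNAL,cv2.CHAIN_APPROX_NONE)[0],key=cv2.contourArea);return c
def edges(n,p,nm,z,win,s=2000):
    """rectified at z; returns contour points in world xy"""
    x0,x1,y0,y1=win
    r=rect(n,p,z,x0,x1,y0,y1,s); c=big(mask(r,*COL[nm]))[:,0,:].astype(float)
    return np.c_[x1-(c[:,1]+.5)/s, y1-(c[:,0]+.5)/s]
E
python3 - <<'E'
from h import *
Z=np.load("cap0.npz")
for nm,win in dict(yellow=(.5,.75,.06,.3),green=(.5,.75,-.27,-.03)).items():
  for n,pk in (("top","p"),("scene","p2")):
    e=edges(n,Z[pk],nm,.035,win)
    r=cv2.minAreaRect(e.astype(np.float32)); 
    # axis angle from lines: local frame from minAreaRect, choose x axis nearest +x
    a=np.deg2rad(r[2]); a=(a+np.pi/4)%(np.pi/2)-np.pi/4
    c=np.array(r[0])
    for it in range(3):
        ux=np.array([np.cos(a),np.sin(a)]);uy=np.array([-ux[1],ux[0]])
        l=(e-c)@np.c_[ux,uy]
        out={}
        mx=(abs(l[:,1])<.05); my=(abs(l[:,0])<.035)
        mid=np.median(l[:,0])
        for k,sel,i,j in (("rear",mx&(l[:,0]>.02),0,1),("front",mx&(l[:,0]<-.02),0,1),("left",my&(l[:,1]>.02),1,0),("right",my&(l[:,1]<-.02),1,0)):
            s,b=np.polyfit(l[sel][:,j],l[sel][:,i],1); g=abs(l[sel][:,i]-np.polyval([s,b],l[sel][:,j]))
            q=g<np.percentile(g,80); s,b=np.polyfit(l[sel][q][:,j],l[sel][q][:,i],1); out[k]=(np.rad2deg(s),b)
        a+= 0 if it==2 else -np.deg2rad(out["rear"][0])*1.0 if n=="top" else -np.deg2rad(out["rear"][0])
    print(nm,n,"ang",np.rad2deg(a).round(2),{k:(round(v[0],2),round(v[1]*1e3,1)) for k,v in out.items()},
      "W",round((out["left"][1]-out["right"][1])*1e3,1),"D",round((out["rear"][1]-out["front"][1])*1e3,1),"c",c.round(4))
    for f,sd in (("rear","left"),("rear","right"),("front","left"),("front","right")):
        X=c+ux*(out[f][1]+(-.05 if f=="rear" else .05))+uy*(out[sd][1]+(-.068 if sd=="left" else .068)); print("  ",f,sd,X.round(4))
    cv2.imwrite(f"pics/{nm}_{n}.png",rect(n,Z[pk],.035,*win,2000))
E
python3 -c "
import cv2,numpy as np
a=[cv2.imread(f'pics/{n}_{c}.png') for n in('yellow','green') for c in('top','scene')]
cv2.imwrite('pics/boxes.png',cv2.resize(np.vstack([np.hstack(a[:2]),np.hstack(a[2:])]),(576,600)))"
```

```text
yellow top ang -4.27 {'rear': (np.float64(-0.0), np.float64(51.1)), 'front': (np.float64(-2.19), np.float64(-49.5)), 'left': (np.float64(0.56), np.float64(67.6)), 'right': (np.float64(0.57), np.float64(-67.8))} W 135.4 D 100.5 c [0.629  0.1754]
   rear left [0.6301 0.1749]
   rear right [0.6301 0.1755]
   front left [0.6295 0.1749]
   front right [0.6296 0.1755]Traceback (most recent call last):
  File "<stdin>", line 5, in <module>
  File "h.py", line 31, in edges
    r=rect(n,p,z,x0,x1,y0,y1,s); c=big(mask(r,*COL[nm]))[:,0,:].astype(float)
                                   ~~~^^^^^^^^^^^^^^^^^^
  File "h.py", line 27, in big
    c=max(cv2.findContours(m,cv2.RETR_EXTERNAL,cv2.CHAIN_APPROX_NONE)[0],key=cv2.contourArea);return c
ValueError: max() iterable argument is empty
[ WARN:0@0.029] global loadsave.cpp:275 findDecoder imread_('pics/yellow_scene.png'): can't open/read file: check file path/integrity
[ WARN:0@0.029] global loadsave.cpp:275 findDecoder imread_('pics/green_top.png'): can't open/read file: check file path/integrity
[ WARN:0@0.029] global loadsave.cpp:275 findDecoder imread_('pics/green_scene.png'): can't open/read file: check file path/integrity
Traceback (most recent call last):
ValueError: all the input arrays must have same number of dimensions, but the array at index 0 has 3 dimension(s) and the array at index 1 has 1 dimension(s)
```

```bash
sed -i 's/yellow=((20,200,60)/yellow=((17,150,60)/' h.py; cat > box.py <<'E'
from h import *
def box(n,p,nm,win,save=None,verbose=True):
    e=edges(n,p,nm,.035,win)
    if save: cv2.imwrite(save,rect(n,p,.035,*win,1000))
    r=cv2.minAreaRect(e.astype(np.float32)); a=np.deg2rad(r[2]); a=(a+np.pi/4)%(np.pi/2)-np.pi/4
    c=np.array(r[0])
    ux=np.array([np.cos(a),np.sin(a)]);uy=np.array([-ux[1],ux[0]])
    l=(e-c)@np.c_[ux,uy]; out={}
    for k,sel,i,j in (("rear",(abs(l[:,1])<.05)&(l[:,0]>.02),0,1),("front",(abs(l[:,1])<.05)&(l[:,0]<-.02),0,1),("left",(abs(l[:,0])<.035)&(l[:,1]>.02),1,0),("right",(abs(l[:,0])<.035)&(l[:,1]<-.02),1,0)):
        q=l[sel]; vx,vy,x,y=cv2.fitLine(q.astype(np.float32),cv2.DIST_HUBER,0,1e-4,1e-4).ravel()
        v=np.array([vx,vy]); s=v[i]/v[j]; out[k]=(np.rad2deg(s)*(-1 if i==0 else 1),(np.array([x,y])[i]-s*np.array([x,y])[j]))
    print(nm,n,"c",c.round(4),"rect ang",np.rad2deg(a).round(2),"edge angs",{k:round(float(np.rad2deg(a)+v[0]),2) for k,v in out.items()},
      "off mm",{k:round(float(v[1]*1e3),1) for k,v in out.items()})
if __name__=="__main__":
    Z=np.load("cap0.npz")
    for nm,win in dict(yellow=(.5,.75,.06,.3),green=(.5,.75,-.27,-.03)).items():
        for n,pk in (("top","p"),("scene","p2")): box(n,Z[pk],nm,win,f"pics/{nm}_{n}.png")
    a=[cv2.imread(f'pics/{n}_{c}.png') for n in('yellow','green') for c in('top','scene')]
    cv2.imwrite('pics/boxes.png',np.vstack([np.hstack(a[:2]),np.hstack(a[2:])]))
E
python3 box.py
```

```text
yellow top c [0.6285 0.1754] rect ang -3.72 edge angs {'rear': -4.1, 'front': -2.18, 'left': -3.73, 'right': -3.65} off mm {'rear': 52.5, 'front': -51.0, 'left': 68.3, 'right': -68.4}Traceback (most recent call last):
  File "box.py", line 17, in <module>
    for n,pk in (("top","p"),("scene","p2")): box(n,Z[pk],nm,win,f"pics/{nm}_{n}.png")
                                              ~~~^^^^^^^^^^^^^^^^^^^^^^^^^^^^^^^^^^^^^
  File "box.py", line 10, in box
    q=l[sel]; vx,vy,x,y=cv2.fitLine(q.astype(np.float32),cv2.DIST_HUBER,0,1e-4,1e-4).ravel()
                        ~~~~~~~~~~~^^^^^^^^^^^^^^^^^^^^^^^^^^^^^^^^^^^^^^^^^^^^^^^^^
cv2.error: OpenCV(4.12.0) /io/opencv/modules/imgproc/src/linefit.cpp:50: error: (-215:Assertion failed) count > 0 in function 'fitLine2D_wods'
```

```bash
python3 - <<'E'
from h import *
Z=np.load("cap0.npz")
print(proj("scene",[[.63,.175,.035],[.605,-.14,.035]]),proj("top",[[.63,.175,.035],[.605,-.14,.035]]))
p=Z["p2"];h=cv2.cvtColor(p,cv2.COLOR_BGR2HSV);print(h[190,235],h[185,240],h[238,325])
P=unproj("scene",Z["d2"]);print(P[192,254],P[232,345])
cv2.imwrite("pics/boxes.png",np.hstack([rect(n,Z[k],.035,.4,.8,-.3,.35,800) [:,:,:] if 0 else cv2.resize(rect(n,Z[k],.035,.4,.8,-.3,.35,1000),(390,240)) for n,k in(("top","p"),("scene","p2"))]))
E
```

```text
[[252.72460774 188.88857675]
 [341.99225937 231.09014763]] [[220.93196634 202.88010025]
 [320.52923402 202.49341595]]
[ 23 147 196] [ 23 130 202] [63 84 88]
[0.62020856 0.1637155  0.03433636] [ 0.60466671 -0.14917845  0.03644591]
```

View pics/boxes.png

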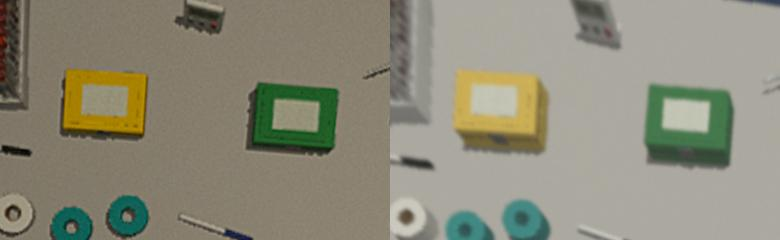

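```bash
sed -i 's/yellow=((17,150,60)/yellow=((17,110,60)/; s/green=((50,100,40)/green=((50,70,40)/' h.py; python3 box.py
python3 - <<'E'
from h import *
Z=np.load("cap0.npz")
# top-face by V brightness; card too
for nm,win in dict(yellow=(.5,.75,.06,.3),green=(.5,.75,-.27,-.03)).items():
  for n,k in(("top","p"),("scene","p2")):
    r=rect(n,Z[k],.035,*win,2000);h=cv2.cvtColor(r,cv2.COLOR_BGR2HSV)
    hull=cv2.convexHull(big(mask(r,*COL[nm])));m=np.zeros(r.shape[:2],np.uint8);cv2.drawContours(m,[hull],-1,255,-1)
    m=cv2.erode(m,np.ones((15,15)))
    c=big(((h[...,1]<(100 if nm=="yellow" or n=="top" else 60))&(h[...,2]>100)&(m>0)).astype(np.uint8)*255)
    b=cv2.minAreaRect(c);print(nm,n,"card c",(win[1]-b[0][1]/2000,win[3]-b[0][0]/2000),"size",np.array(b[1])/2,"ang",-b[2])
    mm=mask(r,*COL[nm]); print("  V along centre column rows:",h[::20,r.shape[1]//2-50,2])
E
```

```text
yellow top c [0.6281 0.1753] rect ang -3.95 edge angs {'rear': -4.05, 'front': -1.07, 'left': -4.0, 'right': -3.71} off mm {'rear': 53.7, 'front': -51.5, 'left': 68.7, 'right': -68.9}
yellow scene c [0.6165 0.1656] rect ang -3.73 edge angs {'rear': -3.54, 'front': -3.1, 'left': -3.35, 'right': -2.78} off mm {'rear': 60.5, 'front': -59.2, 'left': 75.5, 'right': -75.2}
green top c [ 0.6048 -0.1418] rect ang -4.14 edge angs {'rear': -4.63, 'front': -3.12, 'left': -3.2, 'right': -5.1} off mm {'rear': 52.1, 'front': -48.2, 'left': 67.8, 'right': -68.1}
green scene c [ 0.5929 -0.1481] rect ang -4.54 edge angs {'rear': -4.27, 'front': -11.69, 'left': -4.68, 'right': -4.05} off mm {'rear': 58.5, 'front': -47.4, 'left': 69.6, 'right': -69.6}
yellow top card c (0.6330386810302735, 0.17598480224609375) size [74.92261505 48.85343552] ang -3.012787342071533
  V along centre column rows: [127 128 130 129 129 131 129 163 158 159 153 147 148 145 147 170 174  63
 144 132 130 130 133 127 129]
yellow scene card c (0.6331114654541016, 0.176873908996582) size [80.39408112 54.16676331] ang -3.521453380584717
  V along centre column rows: [171 171 171 171 172 171 171 192 202 198 196 197 196 196 189 201 200 133
 106 112 122 171 172 171 171]
green top card c (0.6086353149414062, -0.14301438903808594) size [78.03932953 52.69717789] ang -4.159642219543457
  V along centre column rows: [132 135 134 134 138 138 137 134 136 110  89  89 162 150 146 148 155  89
  81  64  58 143 139 137 139]
green scene card c (0.6083327636718749, -0.14275689697265626) size [80.8447876  55.59894943] ang -4.763641834259033
  V along centre column rows: [171 171 171 171 171 171 170 171 171 159 121 123 191 195 195 196 192 128
 113 112  74  76  92 165 171]
```

View pics/boxes.png

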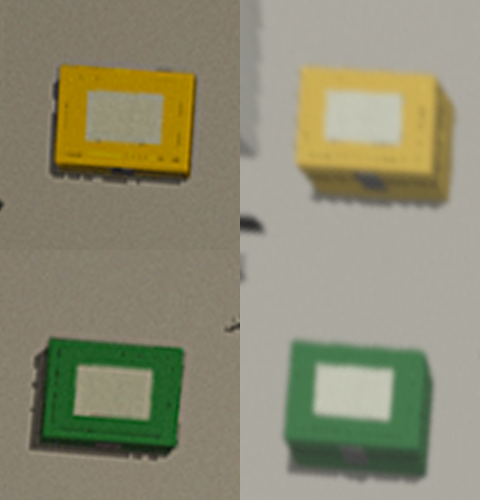

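```bash
python3 - <<'E'
from h import *
Z=np.load("cap0.npz")
for nm,c,a in (("yellow",(.6325,.176),-3.9),("green",(.608,-.1425),-4.3)):
  for n,k in(("top","p"),("scene","p2")):
    a_=np.deg2rad(a);ux=np.array([np.cos(a_),np.sin(a_)]);uy=np.array([-ux[1],ux[0]])
    def prof(axis):
        s=np.arange(-.09,.09,.001); w=np.r_[-.025:.025:40j]+0
        o=[]
        for t in s:
            q=[np.array(c)+ (ux*t+uy*v*1.8 if axis==0 else uy*t+ux*v) for v in w]
            uv=proj(n,np.c_[q,np.full(len(q),.035)]).astype(np.float32)
            o.append(cv2.remap(Z[k],uv[None,:,0],uv[None,:,1],cv2.INTER_CUBIC)[0].astype(float).mean(0))
        return s,np.array(o)
    for ax in(0,1):
        s,o=prof(ax); f=o[:,2]-0 if nm=="green" else o[:,0]  # red for green, blue for yellow drops
        g=np.gradient(f); i=np.argsort(-abs(g)); pk=[j for j in range(2,len(g)-2) if abs(g[j])==max(abs(g[j-2:j+3])) and abs(g[j])>3]
        res=[]
        for j in pk:
            wv=abs(g[j-3:j+4]); res.append((round(float((s[j-3:j+4]*wv).sum()/wv.sum()*1e3),1),round(float(g[j]),0)))
        gl=np.gradient(o.sum(1)/3); 
        pk2=[(round(s[j]*1e3,1),round(gl[j])) for j in range(2,len(g)-2) if abs(gl[j])==max(abs(gl[j-2:j+3])) and abs(gl[j])>3]
        print(nm,n,"x" if ax==0 else "y",res,"| lum",[(float(x),y) for x,y in pk2])
E
```

```text
yellow top x [(-63.4, -10.0), (-58.4, -7.0), (-50.3, -5.0), (-24.6, 21.0), (25.8, -20.0), (48.9, 27.0)] | lum [(-64.0, -12), (-49.0, 14), (-25.0, 7), (26.0, -6), (49.0, 5)]
yellow top y [(-69.8, -34.0), (-37.9, 25.0), (-31.5, -3.0), (38.1, -36.0), (68.4, 16.0), (71.3, 13.0), (75.6, -3.0)] | lum [(-70.0, -20), (-66.0, 15), (-38.0, 8), (38.0, -12), (66.0, -15), (71.0, 16), (77.0, -3)]
yellow scene x [(-85.0, -9.0), (-25.0, 9.0), (26.1, -9.0), (47.0, 8.0)] | lum [(-86.0, -9), (-52.0, 7), (-24.0, 4), (26.0, -3)]
yellow scene y [(-37.9, 11.0), (39.9, -11.0), (66.0, 9.0)] | lum [(-70.0, 6), (-37.0, 4), (40.0, -4)]
green top x [(-67.5, 4.0), (-63.8, -17.0), (-60.5, -10.0), (-25.3, 25.0), (20.3, 4.0), (25.3, -19.0), (49.3, 23.0)] | lum [(-69.0, 4), (-64.0, -15), (-48.0, 6), (-42.0, -4), (-25.0, 18), (19.0, 3), (25.0, -14), (49.0, 16)]
green top y [(-67.5, -32.0), (-38.2, 24.0), (-33.1, -4.0), (37.6, -29.0), (43.2, 3.0), (70.0, 8.0), (78.7, 16.0)] | lum [(-68.0, -22), (-38.0, 18), (-32.0, -3), (38.0, -21), (60.0, 3), (65.0, -5), (70.0, 5), (79.0, 14)]
green scene x [(-85.0, -10.0), (-78.3, -6.0), (-25.2, 13.0), (26.0, -13.0), (46.8, 12.0)] | lum [(-85.0, -10), (-25.0, 11), (26.0, -10), (47.0, 9)]
green scene y [(-78.9, -17.0), (-39.1, 18.0), (38.8, -17.0), (65.1, 14.0)] | lum [(-79.0, -14), (-39.0, 15), (38.0, -14), (65.0, 11)]
```

```bash
python3 - <<'E'
import plant
print([x for x in dir(plant) if not x.startswith('_')]); print(getattr(plant,'grip_depth',None))
from h import *
s=read_state(); w,x,y,z=s["orientation"]
from scipy.spatial.transform import Rotation as Ro
print(Ro.from_quat([x,y,z,w]).as_matrix().round(3))
Z=np.load("cap0.npz");p=Z["p"]
o=[]
for nm,z,win in (("lab",.026,(.38,.52,.27,.41)),("tape",.02,(.36,.5,-.4,-.26)),("blue",.012,(.35,.49,-.07,.07)),("red",.012,(.53,.67,-.46,-.32))):
    for n,k in (("top","p"),("scene","p2")): o.append(cv2.resize(rect(n,Z[k],z,*win,1400),(196,196)) if 0 else rect(n,Z[k],z,*win,1400))
cv2.imwrite("pics/obj0.png",np.vstack([np.hstack(o[0::2]),np.hstack(o[1::2])]))
print(o[0].shape)
E
```

```text
['Unreachable', 'calibration', 'capture', 'grip_depth', 'read_state', 'sign_off']
0.0187
[[-0.    -0.915  0.404]
 [-0.001  0.404  0.915]
 [-1.     0.    -0.001]]
(196, 195, 3)
```

View pics/obj0.png

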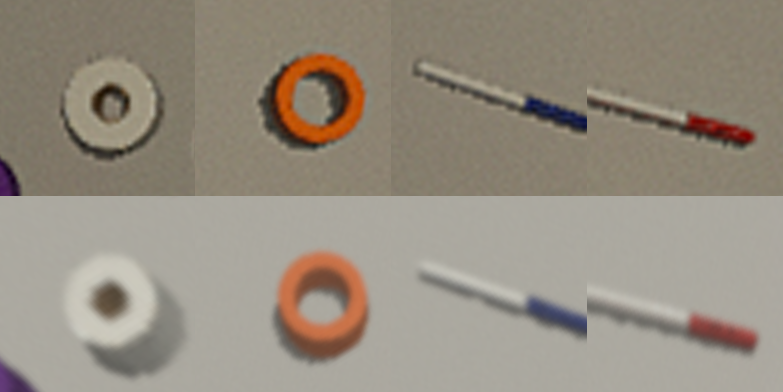

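```bash
cat > meas.py <<'E'
from h import *
def roll(n,p,kind,z,win,s=2000):
    r=rect(n,p,z,*win,s);h=cv2.cvtColor(r,cv2.COLOR_BGR2HSV);bg=np.median(h[...,2])
    m=((h[...,2]>bg+10)&(h[...,1]<120)).astype(np.uint8)*255 if kind=="white" else mask(r,(3,120 if n=="scene" else 190,90),(16,255,255))
    m=cv2.morphologyEx(m,cv2.MORPH_OPEN,np.ones((7,7)))
    c=big(m); (u,v),rad=cv2.minEnclosingCircle(c); el=cv2.fitEllipse(cv2.convexHull(c))
    f=lambda q:(round(win[1]-(q[1]+.5)/s,4),round(win[3]-(q[0]+.5)/s,4))
    print(kind,n,"circ",f((u,v)),"diam",round(rad*2/s*1e3,1),"ell",f(el[0]),np.round(np.array(el[1])/s*1e3,1))
def pen(n,p,cap,win,z=.012,s=2000,img=None):
    r=rect(n,p,z,*win,s);h=cv2.cvtColor(r,cv2.COLOR_BGR2HSV);bg=np.median(h[...,2])
    wm=(h[...,2]>bg+11)&(h[...,1]<90)
    S=90 if n=="scene" else 120
    cm=((h[...,0]>105)&(h[...,0]<130)&(h[...,1]>S-30)) if cap=="blue" else (((h[...,0]<8)|(h[...,0]>172))&(h[...,1]>S)) if cap=="red" else (h[...,2]<45)
    m=((wm|cm)*255).astype(np.uint8); m=cv2.morphologyEx(cv2.morphologyEx(m,cv2.MORPH_OPEN,np.ones((5,5))),cv2.MORPH_CLOSE,np.ones((21,21)))
    c=big(m); pts=np.c_[win[1]-(c[:,0,1]+.5)/s,win[3]-(c[:,0,0]+.5)/s]
    vx,vy,x0,y0=cv2.fitLine(pts.astype(np.float32),cv2.DIST_HUBER,0,1e-4,1e-4).ravel(); d=np.array([vx,vy]);d*=np.sign(d[1])
    o=np.array([x0,y0]);l=(pts-o)@d; w=(pts-o)@np.array([d[1],-d[0]]);ce=o+d*(l.max()+l.min())/2+np.array([d[1],-d[0]])*(np.percentile(w,95)+np.percentile(w,5))/2
    print(cap,n,"centre",ce.round(4),"len",round((l.max()-l.min())*1e3,1),"w",round((np.percentile(w,95)-np.percentile(w,5))*1e3,1),"ang of +y end (deg, ccw from +y)",round(np.rad2deg(np.arctan2(-d[0],d[1])),2))
    return m
E
python3 - <<'E'
from meas import *
Z=np.load("cap0.npz")
for n,k in(("top","p"),("scene","p2")):
    roll(n,Z[k],"white",.026,(.40,.49,.29,.375)); roll(n,Z[k],"orange",.02,(.36,.5,-.4,-.29))
    pen(n,Z[k],"blue",(.36,.48,-.1,.08)); pen(n,Z[k],"red",(.53,.65,-.48,-.27))
    pen(n,Z[k],"black",(.51,.60,.27,.46))
E
```

```text
white top circ (0.4472, 0.3306) diam 66.3 ell (0.4473, 0.3308) [64.7 65.1]
orange top circ (0.4296, -0.3488) diam 63.8 ell (0.4296, -0.3488) [62.5 63.2]
blue top centre [ 0.4217 -0.0121] len 128.6 w 13.4 ang of +y end (deg, ccw from +y) -23.2
red top centre [ 0.5877 -0.3768] len 128.6 w 11.9 ang of +y end (deg, ccw from +y) -16.23
black top centre [0.5611 0.3684] len 130.7 w 9.7 ang of +y end (deg, ccw from +y) -10.66
white scene circ (0.4463, 0.3331) diam 67.7 ell (0.4463, 0.3323) [64.4 66.8]
orange scene circ (0.423, -0.3517) diam 72.3 ell (0.4232, -0.3516) [62.1 72.4]
blue scene centre [0.4296 0.0115] len 75.8 w 6.3 ang of +y end (deg, ccw from +y) -20.18
red scene centre [ 0.5847 -0.3782] len 128.6 w 12.0 ang of +y end (deg, ccw from +y) -17.33
black scene centre [0.565  0.3929] len 67.8 w 5.2 ang of +y end (deg, ccw from +y) -9.85
```

```bash
sed -i 's/n=="scene" else 120/n=="scene" else 130/; s/S-30)/S-10)\&(h[...,2]>45)/' meas.py; python3 - <<'E'
from meas import *
Z=np.load("cap0.npz")
ms=[pen("top",Z["p"],"blue",(.36,.48,-.1,.08)),pen("top",Z["p"],"red",(.53,.65,-.48,-.27))]
r=[rect("top",Z["p"],.012,.36,.48,-.1,.08,2000),rect("top",Z["p"],.012,.53,.65,-.48,-.27,2000)]
cv2.imwrite("pics/m.png",np.hstack([np.vstack([x,cv2.cvtColor(m,cv2.COLOR_GRAY2BGR)]) for x,m in zip(r,ms)]))
E
```

```text
blue top centre [ 0.4205 -0.0114] len 128.5 w 13.0 ang of +y end (deg, ccw from +y) -21.8
red top centre [ 0.5878 -0.3768] len 128.5 w 12.1 ang of +y end (deg, ccw from +y) -16.65
```

View pics/m.png

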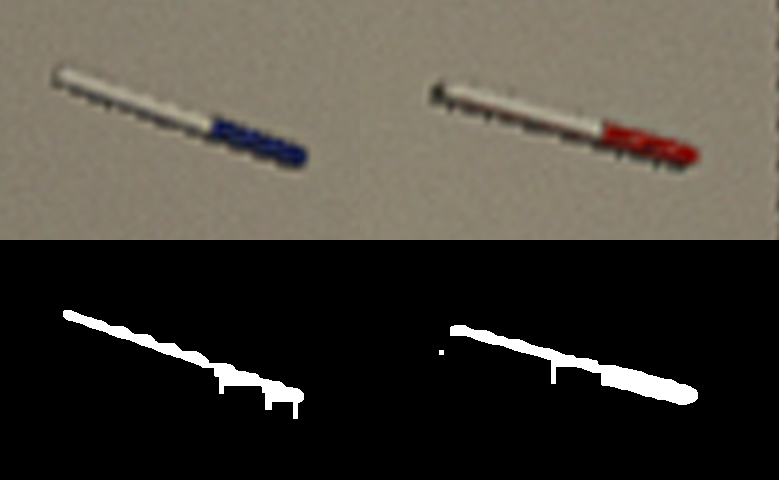

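```bash
cat > go.py <<'E'
# usage: go.py x y z phi_after : cm needed in current tool axes (shift first, then turn)
import sys
from h import *
from scipy.spatial.transform import Rotation as Ro
s=read_state();w,x,y,z=s["orientation"];R=Ro.from_quat([x,y,z,w]).as_matrix()
ph=np.rad2deg(np.arctan2(R[1,2],R[0,2]))
print("t",round(s["time"],2),"pos",s["tool_pos"].round(4),"phi",ph.round(2),"down err deg",np.rad2deg(np.arccos(min(1,-R[2,0]))).round(2),"F",s["ft_force"].round(1),"w",round(s["grip_width"],4),"q1,q6",s["q"][[0,5]].round(2))
if len(sys.argv)>3:
    t=np.array([float(a) for a in sys.argv[1:4]])-s["tool_pos"]
    print("shift tx,ty,tz cm",(R.T@t*100).round(2))
    if len(sys.argv)>4:
        pt=float(sys.argv[4]); a=np.deg2rad(pt); Rn=np.c_[[0,0,-1],[-np.sin(a),np.cos(a),0],[np.cos(a),np.sin(a),0]]
        print("turn rotvec deg",np.rad2deg(Ro.from_matrix(R.T@Rn).as_rotvec()).round(2),"; shift in new axes",(Rn.T@t*100).round(2))
E
python3 go.py .447 .3308 .12 15
```

```text
t 0.2 pos [0.2119 0.4801 0.2309] phi 66.18 down err deg 0.05 F [-0.3 -0.3  0.6] w 0.0855 q1,q6 [ 1.01 -0.15]
shift tx,ty,tz cm [ 11.09 -27.54  -4.15]
turn rotvec deg [ 5.118e+01 -5.000e-02  1.000e-02] ; shift in new axes [ 11.09 -20.51  18.84]
```

```bash
python3 -m jog '[{"claw":1,"tx":1,"ty":-4,"tz":-0.6},{"claw":1,"tx":1,"ty":-4,"tz":-0.6},{"claw":1,"tx":1,"ty":-4,"tz":-0.6},{"claw":1,"tx":1,"ty":-4,"tz":-0.6},{"claw":1,"tx":1,"ty":-4,"tz":-0.6},{"claw":1,"tx":1,"ty":-4,"tz":-0.6},{"claw":1,"tx":1,"ty":-3.5,"tz":-0.5},{"claw":1,"tx":1},{"claw":1,"tx":1,"ax":8.5},{"claw":1,"tx":1,"ax":8.5},{"claw":1,"ax":8.5},{"claw":1,"ax":8.5}]' 40; python3 go.py .447 .3308 .12 15
```

```text
t 0.2 pos [0.2119 0.4801 0.2309] phi 66.18 down err deg 0.05 F [-0.3 -0.3  0.6] w 0.0855 q1,q6 [ 1.01 -0.15]
shift tx,ty,tz cm [ 11.09 -27.54  -4.15]
turn rotvec deg [ 5.118e+01 -5.000e-02  1.000e-02] ; shift in new axes [ 11.09 -20.51  18.84]invalid input at $[0]: expected keys claw, tx, ty, tz, ax, ay, az
```

```bash
python3 -m jog '[{"claw":1,"tx":1,"ty":-4,"tz":-0.6,"ax":0,"ay":0,"az":0},{"claw":1,"tx":1,"ty":-4,"tz":-0.6,"ax":0,"ay":0,"az":0},{"claw":1,"tx":1,"ty":-4,"tz":-0.6,"ax":0,"ay":0,"az":0},{"claw":1,"tx":1,"ty":-4,"tz":-0.6,"ax":0,"ay":0,"az":0},{"claw":1,"tx":1,"ty":-4,"tz":-0.6,"ax":0,"ay":0,"az":0},{"claw":1,"tx":1,"ty":-4,"tz":-0.6,"ax":0,"ay":0,"az":0},{"claw":1,"tx":1,"ty":-3.5,"tz":-0.5,"ax":0,"ay":0,"az":0},{"claw":1,"tx":1,"ty":0,"tz":0,"ax":0,"ay":0,"az":0},{"claw":1,"tx":1,"ty":0,"tz":0,"ax":8.5,"ay":0,"az":0},{"claw":1,"tx":1,"ty":0,"tz":0,"ax":8.5,"ay":0,"az":0},{"claw":1,"tx":1,"ty":0,"tz":0,"ax":8.5,"ay":0,"az":0},{"claw":1,"tx":0,"ty":0,"tz":0,"ax":8.5,"ay":0,"az":0}]' 40; python3 go.py .447 .3308 .12 15
```

```text
time: 1.4
tool_pos: [0.4455, 0.3317, 0.1196]
orientation: [0.679, -0.194, 0.681, 0.194]
ft_force: [0.3, -0.1, -0.5]
grip_width: 0.0854
t 1.4 pos [0.4455 0.3317 0.1196] phi 31.85 down err deg 0.2 F [ 0.3 -0.1 -0.5] w 0.0854 q1,q6 [ 0.5  -0.05]
shift tx,ty,tz cm [-0.04 -0.15  0.08]
turn rotvec deg [16.85 -0.2   0.  ] ; shift in new axes [-0.04 -0.12  0.13]
```

```bash
python3 -m jog '[{"claw":1,"tx":2,"ty":-0.15,"tz":0.1,"ax":8.4,"ay":0,"az":0},{"claw":1,"tx":2,"ty":0,"tz":0,"ax":8.4,"ay":-0.2,"az":0},{"claw":1,"tx":3,"ty":0,"tz":0,"ax":0,"ay":0,"az":0},{"claw":1,"tx":2.5,"ty":0,"tz":0,"ax":0,"ay":0,"az":0},{"claw":1,"tx":1.5,"ty":0,"tz":0,"ax":0,"ay":0,"az":0},{"claw":1,"tx":0.6,"ty":0,"tz":0,"ax":0,"ay":0,"az":0},{"claw":1,"tx":0,"ty":0,"tz":0,"ax":0,"ay":0,"az":0},{"claw":0.4,"tx":0,"ty":0,"tz":0,"ax":0,"ay":0,"az":0},{"claw":0,"tx":0,"ty":0,"tz":0,"ax":0,"ay":0,"az":0},{"claw":0,"tx":0,"ty":0,"tz":0,"ax":0,"ay":0,"az":0},{"claw":0,"tx":0,"ty":0,"tz":0,"ax":0,"ay":0,"az":0},{"claw":0,"tx":0,"ty":0,"tz":0,"ax":0,"ay":0,"az":0}]' 40; python3 go.py .447 .3308 .12 15
```

```text
time: 2.6
tool_pos: [0.4496, 0.3316, 0.0067]
orientation: [0.703, -0.094, 0.699, 0.095]
ft_force: [-2.0, 0.1, 6.3]
grip_width: 0.0635
t 2.6 pos [0.4496 0.3316 0.0067] phi 15.38 down err deg 0.35 F [-2.   0.1  6.3] w 0.0635 q1,q6 [0.5  0.23]
shift tx,ty,tz cm [-11.33   0.    -0.21]
turn rotvec deg [ 0.38  0.34 -0.06] ; shift in new axes [-1.133e+01 -1.000e-02 -2.800e-01]
```

```bash
python3 -m jog '[{"claw":-0.2,"tx":-1,"ty":0,"tz":0,"ax":0,"ay":0,"az":0},{"claw":-0.2,"tx":-3,"ty":0,"tz":0,"ax":0,"ay":0,"az":0},{"claw":-0.2,"tx":-4,"ty":0,"tz":0,"ax":0,"ay":0,"az":0},{"claw":-0.2,"tx":-3,"ty":0,"tz":0,"ax":0,"ay":0,"az":0},{"claw":-0.2,"tx":0,"ty":0,"tz":0,"ax":0,"ay":0,"az":0}]'; python3 go.py .6205 .0168 .1 -4.4; python3 - <<'E'
from h import *
p,d=capture("top");p2,d2=capture("scene")
cv2.imwrite("pics/g1.png",np.hstack([cv2.resize(p[150:330,80:280],(400,360)),cv2.resize(p2[80:280,60:260],(360,360))]))
E
```

```text
time: 3.1
tool_pos: [0.451, 0.3322, 0.1205]
orientation: [0.705, -0.093, 0.696, 0.096]
ft_force: [-0.0, -0.2, -1.4]
grip_width: 0.0635
t 3.1 pos [0.451  0.3322 0.1205] phi 15.38 down err deg 0.74 F [-0.  -0.2 -1.4] w 0.0635 q1,q6 [0.5  0.23]
shift tx,ty,tz cm [  2.07 -34.91   7.95]
turn rotvec deg [19.78  0.7  -0.26] ; shift in new axes [  2.05 -30.15  19.32]
```

View pics/g1.png

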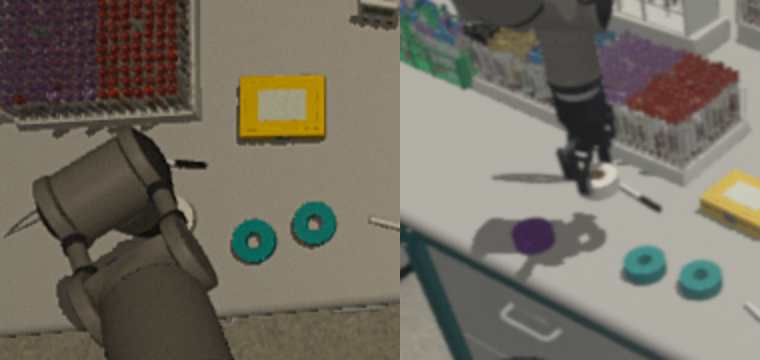

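```bash
python3 - <<'E'
from h import *
p,d=capture("scene");np.savez("cap1.npz",p=p,d=d)
s=read_state();print(proj("scene",[s["tool_pos"],s["tool_pos"]+[0,0,.025]]))
r=p[140:210,135:195];cv2.imwrite("pics/g2.png",cv2.resize(r,(600,700)[::1],interpolation=cv2.INTER_CUBIC)[:600])
P=unproj("scene",d);print(P[165:195:4,150:190:5,2].round(3))
E
```

```text
[[169.95243482 183.53524279]
 [168.47893195 176.51497281]]
[[ 0.225  0.226  0.198  0.202  0.155  0.159  0.015  0.021]
 [ 0.213  0.218  0.188  0.192  0.144  0.145  0.003  0.008]
 [ 0.198  0.199  0.003  0.139  0.136  0.134  0.002  0.001]
 [ 0.184  0.182  0.182  0.137  0.126  0.137  0.137  0.001]
 [ 0.003  0.004  0.171  0.154  0.135  0.139  0.128  0.001]
 [ 0.003  0.001  0.143  0.141  0.135  0.129  0.115  0.009]
 [ 0.001  0.003  0.118  0.128  0.121  0.117  0.004 -0.001]
 [ 0.002  0.     0.003 -0.001  0.002  0.005  0.004  0.005]]
```

View pics/g2.png

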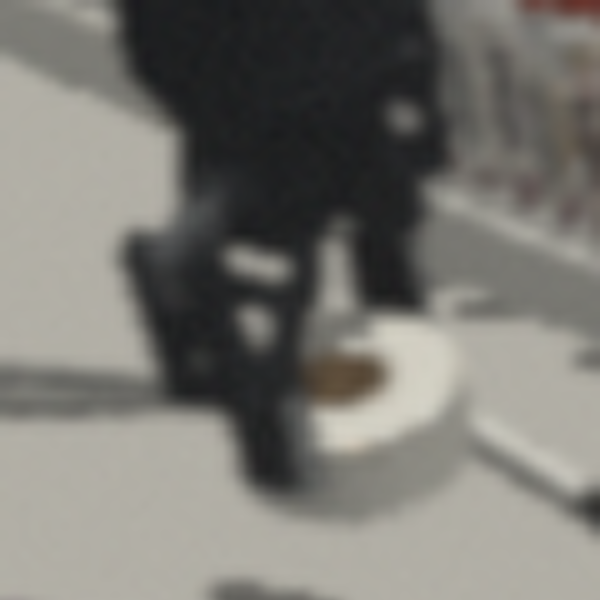

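```bash
python3 -m jog '[{"claw":-0.2,"tx":0,"ty":-2.9,"tz":0.7,"ax":0,"ay":0,"az":0},{"claw":-0.2,"tx":0,"ty":-4,"tz":0.9,"ax":0,"ay":0,"az":0},{"claw":-0.2,"tx":0,"ty":-4,"tz":0.9,"ax":0,"ay":0,"az":0},{"claw":-0.2,"tx":0,"ty":-4,"tz":0.9,"ax":0,"ay":0,"az":0},{"claw":-0.2,"tx":0,"ty":-4,"tz":0.9,"ax":0,"ay":0,"az":0},{"claw":-0.2,"tx":0,"ty":-4,"tz":0.9,"ax":0,"ay":0,"az":0},{"claw":-0.2,"tx":0,"ty":-4,"tz":0.9,"ax":0,"ay":0,"az":0},{"claw":-0.2,"tx":0,"ty":-4,"tz":0.9,"ax":0,"ay":0,"az":0},{"claw":-0.2,"tx":0.5,"ty":-4,"tz":0.9,"ax":0,"ay":0,"az":0},{"claw":-0.2,"tx":1,"ty":0,"tz":0,"ax":6.6,"ay":0,"az":0},{"claw":-0.2,"tx":0.5,"ty":0,"tz":0,"ax":6.6,"ay":0.7,"az":0},{"claw":-0.2,"tx":0,"ty":0,"tz":0,"ax":6.6,"ay":0,"az":0}]'; python3 go.py .6205 .0168 .0067 -4.4
```

```text
time: 4.45
tool_pos: [0.6158, 0.0149, 0.0922]
orientation: [0.701, 0.029, 0.712, -0.029]
ft_force: [-0.1, 0.0, -0.6]
grip_width: 0.063
t 4.45 pos [0.6158 0.0149 0.0922] phi -4.76 down err deg 0.86 F [-0.1  0.  -0.6] w 0.063 q1,q6 [-0.1  -0.02]
shift tx,ty,tz cm [8.54 0.23 0.58]
turn rotvec deg [-0.36 -0.86  0.03] ; shift in new axes [8.55 0.23 0.45]
```

```bash
python3 -m jog '[{"claw":-0.2,"tx":0,"ty":0.2,"tz":0.4,"ax":0,"ay":-0.8,"az":0},{"claw":-0.2,"tx":3,"ty":0,"tz":0,"ax":0,"ay":0,"az":0},{"claw":-0.2,"tx":3,"ty":0,"tz":0,"ax":0,"ay":0,"az":0},{"claw":-0.2,"tx":1.4,"ty":0,"tz":0,"ax":0,"ay":0,"az":0},{"claw":-0.2,"tx":0,"ty":0,"tz":0,"ax":0,"ay":0,"az":0},{"claw":-0.2,"tx":0,"ty":0,"tz":0,"ax":0,"ay":0,"az":0}]'; python3 go.py .6205 .0168 .0067 -4.4;  python3 - <<'E'
from h import *
p,d=capture("scene")
P=unproj("scene",d)
u,v=proj("scene",read_state()["tool_pos"])[0].astype(int);print(u,v)
cv2.imwrite("pics/g3.png",cv2.resize(p[v-45:v+25,u-35:u+35],(600,600),interpolation=cv2.INTER_CUBIC))
E
```

```text
time: 5.05
tool_pos: [0.6223, 0.0171, 0.0219]
orientation: [0.709, 0.027, 0.705, -0.027]
ft_force: [0.5, -0.1, 0.4]
grip_width: 0.0634
t 5.05 pos [0.6223 0.0171 0.0219] phi -4.36 down err deg 0.33 F [ 0.5 -0.1  0.4] w 0.0634 q1,q6 [-0.1  -0.02]
shift tx,ty,tz cm [ 1.52 -0.04 -0.19]
turn rotvec deg [0.04 0.33 0.04] ; shift in new axes [ 1.52 -0.04 -0.18]
295 211
```

View pics/g3.png

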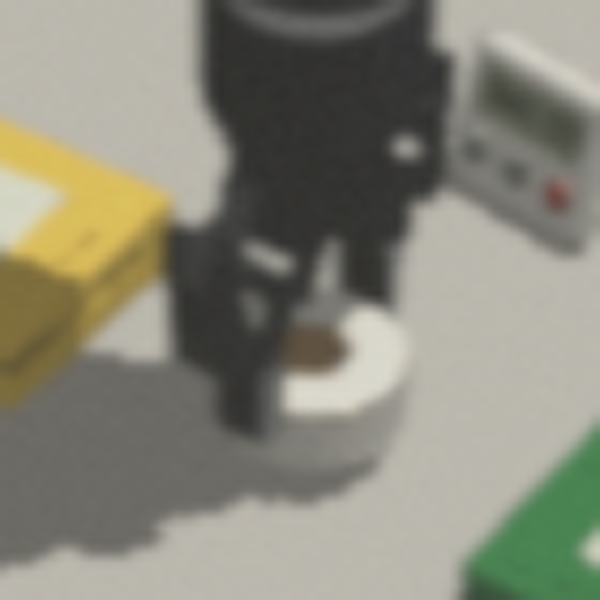

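```bash
python3 -m jog '[{"claw":-0.2,"tx":0.8,"ty":0,"tz":-0.15,"ax":0,"ay":0.3,"az":0},{"claw":-0.2,"tx":0.5,"ty":0,"tz":0,"ax":0,"ay":0,"az":0},{"claw":-0.2,"tx":0,"ty":0,"tz":0,"ax":0,"ay":0,"az":0},{"claw":-0.2,"tx":0,"ty":0,"tz":0,"ax":0,"ay":0,"az":0}]'; python3 go.py .6205 .0168 .0067 -4.4
```

```text
time: 5.5
tool_pos: [0.6205, 0.0171, 0.0085]
orientation: [0.707, 0.027, 0.707, -0.027]
ft_force: [-0.2, -0.5, -0.8]
grip_width: 0.0636
t 5.5 pos [0.6205 0.0171 0.0085] phi -4.42 down err deg 0.03 F [-0.2 -0.5 -0.8] w 0.0636 q1,q6 [-0.1  -0.02]
shift tx,ty,tz cm [ 0.18 -0.03  0.01]
turn rotvec deg [-0.02 -0.    0.03] ; shift in new axes [ 0.18 -0.03  0.01]
```

```bash
python3 -m jog '[{"claw":-0.2,"tx":0.2,"ty":0,"tz":0,"ax":0,"ay":0,"az":0},{"claw":-0.2,"tx":0,"ty":0,"tz":0,"ax":0,"ay":0,"az":0},{"claw":1,"tx":0,"ty":0,"tz":0,"ax":0,"ay":0,"az":0},{"claw":1,"tx":0,"ty":0,"tz":0,"ax":0,"ay":0,"az":0},{"claw":1,"tx":0,"ty":0,"tz":0,"ax":0,"ay":0,"az":0},{"claw":1,"tx":-1,"ty":0,"tz":0,"ax":0,"ay":0,"az":0},{"claw":1,"tx":-3,"ty":0,"tz":0,"ax":0,"ay":0,"az":0},{"claw":1,"tx":-4,"ty":0,"tz":0,"ax":0,"ay":0,"az":0},{"claw":1,"tx":-4,"ty":0,"tz":0,"ax":0,"ay":0,"az":0},{"claw":1,"tx":-2,"ty":0,"tz":0,"ax":0,"ay":0,"az":0}]'; python3 go.py .4296 -.3490 .1 -30
```

```text
time: 6.5
tool_pos: [0.622, 0.0171, 0.1513]
orientation: [0.709, 0.027, 0.704, -0.028]
ft_force: [-0.1, 0.9, 0.1]
grip_width: 0.0855
t 6.5 pos [0.622  0.0171 0.1513] phi -4.42 down err deg 0.36 F [-0.1  0.9  0.1] w 0.0855 q1,q6 [-0.1  -0.02]
shift tx,ty,tz cm [  5.06 -37.98 -16.39]
turn rotvec deg [25.58  0.36 -0.04] ; shift in new axes [  5.13 -41.32   1.65]
```

```bash
python3 -m jog '[{"claw":1,"tx":0,"ty":-2.6,"tz":-1.1,"ax":0,"ay":0,"az":0},{"claw":1,"tx":0,"ty":-3.9,"tz":-1.7,"ax":0,"ay":0,"az":0},{"claw":1,"tx":0,"ty":-3.9,"tz":-1.7,"ax":0,"ay":0,"az":0},{"claw":1,"tx":0,"ty":-3.9,"tz":-1.7,"ax":0,"ay":0,"az":0},{"claw":1,"tx":0,"ty":-3.9,"tz":-1.7,"ax":0,"ay":0,"az":0},{"claw":1,"tx":0,"ty":-3.9,"tz":-1.7,"ax":0,"ay":0,"az":0},{"claw":1,"tx":0,"ty":-3.9,"tz":-1.7,"ax":0,"ay":0,"az":0},{"claw":1,"tx":1,"ty":-3.9,"tz":-1.7,"ax":0,"ay":0,"az":0},{"claw":1,"tx":1,"ty":-3.9,"tz":-1.7,"ax":0,"ay":0,"az":0},{"claw":1,"tx":1,"ty":-3.9,"tz":-1.4,"ax":0,"ay":0,"az":0},{"claw":1,"tx":1,"ty":0,"tz":0,"ax":8.5,"ay":0,"az":0},{"claw":1,"tx":1,"ty":0,"tz":0,"ax":8.5,"ay":0,"az":0}]'; python3 go.py .4296 -.3490 .003 -30
python3 - <<'E'
from meas import *
p,d=capture("top"); p2,d2=capture("scene");np.savez("cap2.npz",p=p,d=d,p2=p2,d2=d2)
for n,k in (("top",p),("scene",p2)): roll(n,k,"white",.026,(.56,.68,-.05,.08)); 
o=[rect(n,k,.026,.52,.72,-.1,.13,1600) for n,k in(("top",p),("scene",p2))]
cv2.imwrite("pics/r1.png",np.hstack(o))
E
```

```text
time: 7.7
tool_pos: [0.4301, -0.3479, 0.097]
orientation: [0.694, 0.134, 0.694, -0.135]
ft_force: [-0.6, 0.7, 0.2]
grip_width: 0.0856
t 7.7 pos [ 0.4301 -0.3479  0.097 ] phi -21.92 down err deg 0.08 F [-0.6  0.7  0.2] w 0.0856 q1,q6 [-0.82 -0.44]
shift tx,ty,tz cm [ 9.4  -0.11 -0.01]
turn rotvec deg [8.08 0.06 0.05] ; shift in new axes [ 9.4  -0.12  0.01]
white top circ (0.6217, 0.0169) diam 66.6 ell (0.6216, 0.0169) [64.7 65.7]
white scene circ (0.6217, 0.0176) diam 66.8 ell (0.6221, 0.0178) [64.1 66. ]
```

View pics/r1.png

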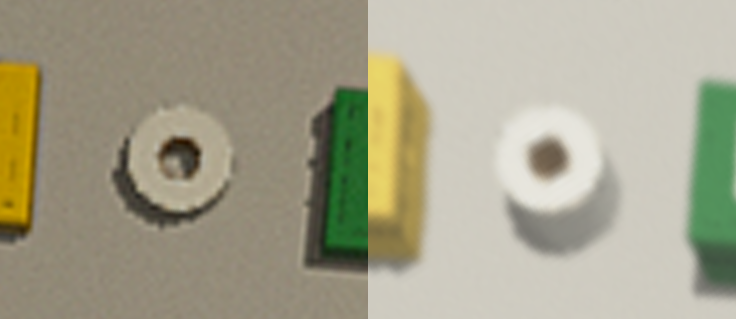

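```bash
python3 -m jog '[{"claw":1,"tx":3,"ty":-0.1,"tz":0,"ax":0,"ay":0,"az":0},{"claw":1,"tx":3,"ty":0,"tz":0,"ax":0,"ay":0,"az":0},{"claw":1,"tx":2,"ty":0,"tz":0,"ax":0,"ay":0,"az":0},{"claw":1,"tx":1,"ty":0,"tz":0,"ax":0,"ay":0,"az":0},{"claw":1,"tx":0,"ty":0,"tz":0,"ax":0,"ay":0,"az":0},{"claw":0.4,"tx":0,"ty":0,"tz":0,"ax":0,"ay":0,"az":0},{"claw":0,"tx":0,"ty":0,"tz":0,"ax":0,"ay":0,"az":0},{"claw":-0.2,"tx":0,"ty":0,"tz":0,"ax":0,"ay":0,"az":0},{"claw":-0.2,"tx":0,"ty":0,"tz":0,"ax":0,"ay":0,"az":0},{"claw":-0.2,"tx":0,"ty":0,"tz":0,"ax":0,"ay":0,"az":0}]' 30; python3 go.py .4296 -.3490 .007
```

```text
time: 8.8
tool_pos: [0.4313, -0.3479, 0.0088]
orientation: [0.696, 0.13, 0.694, -0.132]
ft_force: [-0.8, 1.4, 5.4]
grip_width: 0.0625
t 8.8 pos [ 0.4313 -0.3479  0.0088] phi -21.37 down err deg 0.2 F [-0.8  1.4  5.4] w 0.0625 q1,q6 [-0.82 -0.44]
shift tx,ty,tz cm [ 0.18 -0.16 -0.12]
```

```bash
python3 -m jog '[{"claw":-0.2,"tx":-1,"ty":0,"tz":0,"ax":0,"ay":0,"az":0},{"claw":-0.2,"tx":-3,"ty":0,"tz":0,"ax":0,"ay":0,"az":0},{"claw":-0.2,"tx":-4,"ty":0,"tz":0,"ax":0,"ay":0,"az":0},{"claw":-0.2,"tx":-4,"ty":0,"tz":0,"ax":0,"ay":0,"az":0},{"claw":-0.2,"tx":0,"ty":0,"tz":0,"ax":0,"ay":0,"az":0}]'; python3 go.py .621 .0171 .1 -4.4; python3 - <<'E'
from h import *
p2,d2=capture("scene"); s=read_state()["tool_pos"]
for z in(-.009,0,.011): print(z,proj("scene",s+[0,0,z]))
u,v=proj("scene",s)[0].astype(int);u0,v0=u-35,v-45;print(u0,v0)
cv2.imwrite("pics/g4.png",cv2.resize(p2[v0:v0+70,u0:u0+70],(560,560),interpolation=cv2.INTER_CUBIC))
E
```

```text
time: 9.3
tool_pos: [0.433, -0.3498, 0.1337]
orientation: [0.698, 0.128, 0.691, -0.134]
ft_force: [0.5, -0.1, -0.1]
grip_width: 0.0621
t 9.3 pos [ 0.433  -0.3498  0.1337] phi -21.39 down err deg 0.74 F [ 0.5 -0.1 -0.1] w 0.0621 q1,q6 [-0.82 -0.44]
shift tx,ty,tz cm [ 3.17 41.03  4.08]
turn rotvec deg [-16.99   0.6    0.44] ; shift in new axes [ 3.37 38.02 15.93]
-0.009 [[396.68602549 284.08157493]]
0 [[397.37806652 281.48159083]]
0.011 [[398.23529239 278.26101064]]
362 236
```

View pics/g4.png

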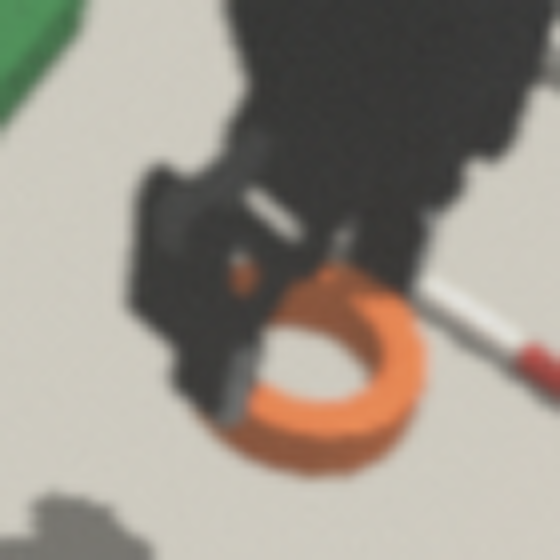

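```bash
python3 -m jog '[{"claw":-0.2,"tx":0,"ty":2.6,"tz":0.3,"ax":0,"ay":0,"az":0},{"claw":-0.2,"tx":0,"ty":4,"tz":0.4,"ax":0,"ay":0,"az":0},{"claw":-0.2,"tx":0,"ty":4,"tz":0.4,"ax":0,"ay":0,"az":0},{"claw":-0.2,"tx":0,"ty":4,"tz":0.4,"ax":0,"ay":0,"az":0},{"claw":-0.2,"tx":0,"ty":4,"tz":0.4,"ax":0,"ay":0,"az":0},{"claw":-0.2,"tx":0,"ty":4,"tz":0.4,"ax":0,"ay":0,"az":0},{"claw":-0.2,"tx":0,"ty":4,"tz":0.4,"ax":0,"ay":0,"az":0},{"claw":-0.2,"tx":0,"ty":4,"tz":0.4,"ax":0,"ay":0,"az":0},{"claw":-0.2,"tx":0,"ty":4,"tz":0.4,"ax":0,"ay":0,"az":0},{"claw":-0.2,"tx":0,"ty":4,"tz":0.4,"ax":0,"ay":0,"az":0},{"claw":-0.2,"tx":0.5,"ty":2,"tz":0.2,"ax":-8.5,"ay":0,"az":0},{"claw":-0.2,"tx":0.5,"ty":0,"tz":0,"ax":-8.5,"ay":0,"az":0}]'; python3 go.py .621 .0171 .1 -4.4
```

```text
time: 10.55
tool_pos: [0.6173, 0.0189, 0.1153]
orientation: [0.706, 0.024, 0.707, -0.024]
ft_force: [0.3, 0.1, -0.6]
grip_width: 0.0619
t 10.55 pos [0.6173 0.0189 0.1153] phi -3.87 down err deg 0.06 F [ 0.3  0.1 -0.6] w 0.0619 q1,q6 [-0.09 -0.03]
shift tx,ty,tz cm [ 1.53 -0.16  0.39]
turn rotvec deg [ 0.53 -0.06 -0.01] ; shift in new axes [ 1.53 -0.15  0.39]
```

```bash
python3 -m jog '[{"claw":-0.2,"tx":0,"ty":0,"tz":0,"ax":0,"ay":0,"az":0},{"claw":-0.2,"tx":0,"ty":0,"tz":0,"ax":0,"ay":0,"az":0}]'; python3 go.py .621 .0171 .1 -4.4;python3 - <<'E'
from h import *
p2,d2=capture("scene"); s=read_state()["tool_pos"]
zt=s[2]-.009+.02
print("tcp at tape top",proj("scene",[[s[0],s[1],zt]]))
m=mask(p2,(3,110,90),(16,255,255));m[:150]=0
c=big(m)[:,0];print("extents u",c[:,0].min(),c[:,0].max(),"v",c[:,1].min(),c[:,1].max())
# visible outer rim of top face -> rays on plane zt
u,v=proj("scene",s)[0].astype(int);u0,v0=u-35,v-45;print(u0,v0)
cv2.imwrite("pics/g5.png",cv2.resize(p2[v0:v0+70,u0:u0+70],(560,560),interpolation=cv2.INTER_CUBIC))
w=rect("scene",p2,zt,s[0]-.06,s[0]+.06,s[1]-.06,s[1]+.06,4000);cv2.drawMarker(w,(240,240),(255,0,0),0,30,1);cv2.circle(w,(240,240),128,(255,0,0),1);cv2.circle(w,(240,240),80,(255,0,0),1)
cv2.imwrite("pics/g5r.png",w)
E
```

```text
time: 10.75
tool_pos: [0.6163, 0.0156, 0.1158]
orientation: [0.706, 0.029, 0.707, -0.029]
ft_force: [-0.4, -0.0, -0.5]
grip_width: 0.0624
t 10.75 pos [0.6163 0.0156 0.1158] phi -4.66 down err deg 0.11 F [-0.4 -0.  -0.5] w 0.0624 q1,q6 [-0.1  -0.02]
shift tx,ty,tz cm [1.58 0.19 0.45]
turn rotvec deg [-0.26 -0.1   0.04] ; shift in new axes [1.58 0.19 0.45]
tcp at tape top [[296.18593077 184.54802146]]
extents u 291 308 v 179 196
261 142
```

View pics/g5r.png

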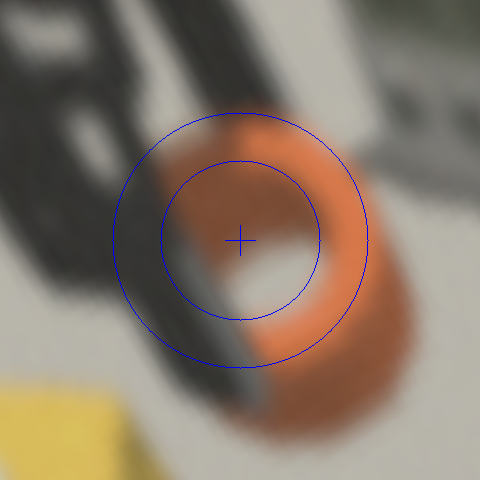

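```bash
python3 -m jog '[{"claw":-0.2,"tx":2,"ty":0.2,"tz":0.45,"ax":0,"ay":0,"az":0},{"claw":-0.2,"tx":3,"ty":0,"tz":0,"ax":0,"ay":0,"az":0},{"claw":-0.2,"tx":2,"ty":0,"tz":0,"ax":0,"ay":0,"az":0},{"claw":-0.2,"tx":0,"ty":0,"tz":0,"ax":0,"ay":0,"az":0},{"claw":-0.2,"tx":0,"ty":0,"tz":0,"ax":0,"ay":0,"az":0}]'; python3 go.py .621 .0175 .035 -4.4
```

```text
time: 11.3
tool_pos: [0.6218, 0.0168, 0.047]
orientation: [0.707, 0.028, 0.706, -0.028]
ft_force: [0.4, 0.2, -0.3]
grip_width: 0.062
t 11.3 pos [0.6218 0.0168 0.047 ] phi -4.55 down err deg 0.04 F [ 0.4  0.2 -0.3] w 0.062 q1,q6 [-0.1  -0.02]
shift tx,ty,tz cm [ 1.2   0.06 -0.08]
turn rotvec deg [-0.15  0.01  0.04] ; shift in new axes [ 1.2   0.06 -0.08]
```

```bash
python3 -m jog '[{"claw":-0.2,"tx":0.7,"ty":0.05,"tz":-0.1,"ax":0,"ay":0,"az":0},{"claw":-0.2,"tx":0.3,"ty":0,"tz":0,"ax":0,"ay":0,"az":0},{"claw":-0.2,"tx":0.1,"ty":0,"tz":0,"ax":0,"ay":0,"az":0},{"claw":-0.2,"tx":0,"ty":0,"tz":0,"ax":0,"ay":0,"az":0},{"claw":-0.2,"tx":0,"ty":0,"tz":0,"ax":0,"ay":0,"az":0}]'; python3 go.py .621 .0175 .035 -4.4
```

```text
time: 11.8
tool_pos: [0.6208, 0.018, 0.0357]
orientation: [0.707, 0.027, 0.706, -0.028]
ft_force: [0.8, 0.3, -0.6]
grip_width: 0.0622
t 11.8 pos [0.6208 0.018  0.0357] phi -4.42 down err deg 0.04 F [ 0.8  0.3 -0.6] w 0.0622 q1,q6 [-0.09 -0.02]
shift tx,ty,tz cm [ 0.07 -0.04  0.02]
turn rotvec deg [-0.02  0.02  0.03] ; shift in new axes [ 0.07 -0.04  0.02]
```

```bash
python3 -m jog '[{"claw":-0.2,"tx":0.1,"ty":-0.04,"tz":0,"ax":0,"ay":0,"az":0},{"claw":-0.2,"tx":0,"ty":0,"tz":0,"ax":0,"ay":0,"az":0}]'; python3 -m jog '[{"claw":-0.2,"tx":0.1,"ty":0,"tz":0,"ax":0,"ay":0,"az":0},{"claw":-0.2,"tx":0,"ty":0,"tz":0,"ax":0,"ay":0,"az":0}]'
```

```text
time: 12.0
tool_pos: [0.6209, 0.0177, 0.0349]
orientation: [0.707, 0.027, 0.706, -0.027]
ft_force: [0.7, 0.6, 2.1]
grip_width: 0.0622
time: 12.2
tool_pos: [0.621, 0.0177, 0.0348]
orientation: [0.707, 0.027, 0.706, -0.027]
ft_force: [-2.4, 0.8, 8.1]
grip_width: 0.0621
```

Contact at 8 N. I'll release, lift and look.

```bash
python3 -m jog '[{"claw":-0.2,"tx":-0.1,"ty":0,"tz":0,"ax":0,"ay":0,"az":0},{"claw":1,"tx":0,"ty":0,"tz":0,"ax":0,"ay":0,"az":0},{"claw":1,"tx":0,"ty":0,"tz":0,"ax":0,"ay":0,"az":0},{"claw":1,"tx":0,"ty":0,"tz":0,"ax":0,"ay":0,"az":0},{"claw":1,"tx":-1,"ty":0,"tz":0,"ax":0,"ay":0,"az":0},{"claw":1,"tx":-3,"ty":0,"tz":0,"ax":0,"ay":0,"az":0},{"claw":1,"tx":-4,"ty":0,"tz":0,"ax":0,"ay":0,"az":0},{"claw":1,"tx":-2,"ty":0,"tz":0,"ax":0,"ay":0,"az":0}]'; python3 go.py .5877 -.3745 .12 -14.5
```

```text
time: 13.0
tool_pos: [0.622, 0.0175, 0.1386]
orientation: [0.708, 0.027, 0.705, -0.028]
ft_force: [-0.1, -0.2, 1.2]
grip_width: 0.0855
t 13.0 pos [0.622  0.0175 0.1386] phi -4.42 down err deg 0.29 F [-0.1 -0.2  1.2] w 0.0855 q1,q6 [-0.09 -0.02]
shift tx,ty,tz cm [  1.88 -39.35  -0.41]
turn rotvec deg [1.008e+01 2.900e-01 1.000e-02] ; shift in new axes [  1.86 -38.81   6.49]
```

```bash
python3 -m jog '[{"claw":1,"tx":0,"ty":-2.6,"tz":0,"ax":0,"ay":0,"az":0},{"claw":0.5,"tx":0,"ty":-4,"tz":0,"ax":0,"ay":0,"az":0},{"claw":0,"tx":0,"ty":-4,"tz":0,"ax":0,"ay":0,"az":0},{"claw":0,"tx":0,"ty":-4,"tz":0,"ax":0,"ay":0,"az":0},{"claw":0,"tx":0,"ty":-4,"tz":0,"ax":0,"ay":0,"az":0},{"claw":0,"tx":0,"ty":-4,"tz":0,"ax":0,"ay":0,"az":0},{"claw":0,"tx":0,"ty":-4,"tz":0,"ax":0,"ay":0,"az":0},{"claw":0,"tx":0,"ty":-4,"tz":-0.2,"ax":0,"ay":0,"az":0},{"claw":0,"tx":0,"ty":-4,"tz":-0.2,"ax":0,"ay":0,"az":0},{"claw":0,"tx":0.5,"ty":-4,"tz":0,"ax":0,"ay":0,"az":0},{"claw":0,"tx":1,"ty":-0.7,"tz":0,"ax":5,"ay":0,"az":0},{"claw":0,"tx":0,"ty":0,"tz":0,"ax":5,"ay":0,"az":0}]'; python3 go.py .5877 -.3745 .1 -14.5
python3 - <<'E'
from meas import *
p,d=capture("top"); p2,d2=capture("scene");np.savez("cap3.npz",p=p,d=d,p2=p2,d2=d2)
for n,k in (("top",p),("scene",p2)): roll(n,k,"orange",.046,(.56,.68,-.05,.08))
o=[rect(n,k,.046,.52,.72,-.1,.13,1600) for n,k in(("top",p),("scene",p2))]
u,v=proj("scene",read_state()["tool_pos"])[0].astype(int)
o.append(cv2.resize(p2[v-35:v+45,u-35:u+45],(320,320),interpolation=cv2.INTER_CUBIC))
cv2.imwrite("pics/r2.png",cv2.resize(np.hstack(o[:2]),(736,320)));cv2.imwrite("pics/r2b.png",o[2])
E
```

```text
time: 14.2
tool_pos: [0.5849, -0.3759, 0.1184]
orientation: [0.701, 0.091, 0.702, -0.091]
ft_force: [0.3, 0.3, -0.4]
grip_width: 0.0431
t 14.2 pos [ 0.5849 -0.3759  0.1184] phi -14.8 down err deg 0.11 F [ 0.3  0.3 -0.4] w 0.0431 q1,q6 [-0.68 -0.42]
shift tx,ty,tz cm [1.84 0.21 0.24]
turn rotvec deg [-0.3  -0.11  0.  ] ; shift in new axes [1.84 0.21 0.24]
orange top circ (0.6197, 0.0149) diam 64.3 ell (0.6196, 0.0151) [62.6 64. ]
orange scene circ (0.6129, 0.0092) diam 77.8 ell (0.6126, 0.0101) [61.7 79. ]
```

View pics/r2.png

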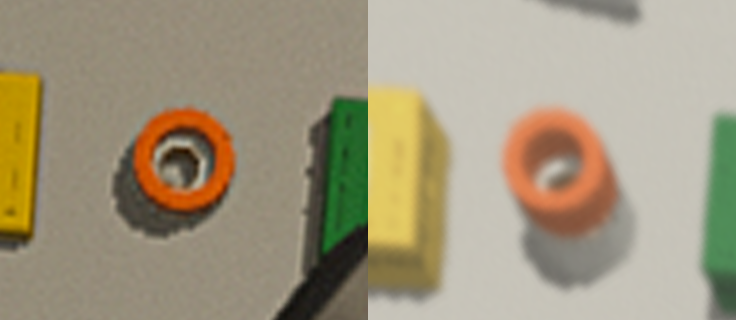

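View pics/r2b.png

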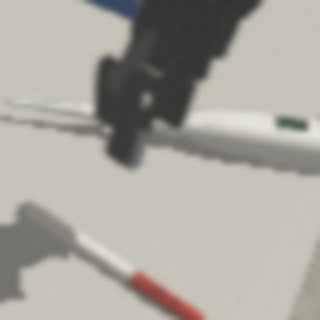

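```bash
python3 -m jog '[{"claw":0,"tx":3,"ty":0.2,"tz":0.25,"ax":0,"ay":0,"az":0},{"claw":0,"tx":4,"ty":0,"tz":0,"ax":0,"ay":0,"az":0},{"claw":0,"tx":2,"ty":0,"tz":0,"ax":0,"ay":0,"az":0},{"claw":0,"tx":1,"ty":0,"tz":0,"ax":0,"ay":0,"az":0},{"claw":0,"tx":0,"ty":0,"tz":0,"ax":0,"ay":0,"az":0},{"claw":0,"tx":0,"ty":0,"tz":0,"ax":0,"ay":0,"az":0}]';  python3 go.py .5877 -.3745 .004 -14.5
python3 - <<'E'
from h import *
p2,d2=capture("scene")
u,v=proj("scene",read_state()["tool_pos"])[0].astype(int)
cv2.imwrite("pics/r3.png",cv2.resize(p2[v-40:v+40,u-40:u+40],(480,480),interpolation=cv2.INTER_CUBIC))
E
```

```text
time: 14.9
tool_pos: [0.5901, -0.3731, 0.0213]
orientation: [0.702, 0.088, 0.701, -0.089]
ft_force: [-0.1, -1.0, 0.3]
grip_width: 0.0425
t 14.9 pos [ 0.5901 -0.3731  0.0213] phi -14.36 down err deg 0.16 F [-0.1 -1.   0.3] w 0.0425 q1,q6 [-0.67 -0.42]
shift tx,ty,tz cm [ 1.73 -0.19 -0.2 ]
turn rotvec deg [0.14 0.13 0.09] ; shift in new axes [ 1.73 -0.19 -0.2 ]
```

View pics/r3.png

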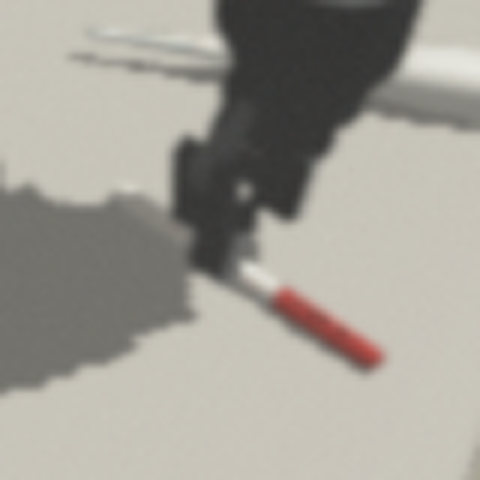

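```bash
python3 -m jog '[{"claw":0,"tx":0.8,"ty":-0.3,"tz":-0.2,"ax":0,"ay":0,"az":0},{"claw":0,"tx":0.8,"ty":0,"tz":0,"ax":0,"ay":0,"az":0},{"claw":0,"tx":0,"ty":0,"tz":0,"ax":0,"ay":0,"az":0},{"claw":0,"tx":0,"ty":0,"tz":0,"ax":0,"ay":0,"az":0},{"claw":-0.5,"tx":0,"ty":0,"tz":0,"ax":0,"ay":0,"az":0},{"claw":-1,"tx":0,"ty":0,"tz":0,"ax":0,"ay":0,"az":0},{"claw":-1,"tx":0,"ty":0,"tz":0,"ax":0,"ay":0,"az":0},{"claw":-1,"tx":0,"ty":0,"tz":0,"ax":0,"ay":0,"az":0},{"claw":-1,"tx":0,"ty":0,"tz":0,"ax":0,"ay":0,"az":0},{"claw":-1,"tx":0,"ty":0,"tz":0,"ax":0,"ay":0,"az":0}]' 30;  python3 go.py .5877 -.3745 .004 -14.5
```

```text
time: 15.95
tool_pos: [0.5868, -0.3753, 0.0041]
orientation: [0.702, 0.088, 0.701, -0.089]
ft_force: [0.6, -0.5, 2.2]
grip_width: 0.0104
t 15.95 pos [ 0.5868 -0.3753  0.0041] phi -14.42 down err deg 0.07 F [ 0.6 -0.5  2.2] w 0.0104 q1,q6 [-0.68 -0.43]
shift tx,ty,tz cm [0.01 0.1  0.07]
turn rotvec deg [0.08 0.05 0.05] ; shift in new axes [0.01 0.1  0.07]
```

Gripped (10.4 mm reading). I'll lift and check.

```bash
python3 -m jog '[{"claw":-1,"tx":-1,"ty":0,"tz":0,"ax":0,"ay":0,"az":0},{"claw":-1,"tx":-3,"ty":0,"tz":0,"ax":0,"ay":0,"az":0},{"claw":-1,"tx":-4,"ty":0,"tz":0,"ax":0,"ay":0,"az":0},{"claw":-1,"tx":0,"ty":0,"tz":0,"ax":0,"ay":0,"az":0},{"claw":-1,"tx":0,"ty":0,"tz":0,"ax":0,"ay":0,"az":0},{"claw":-1,"tx":0,"ty":0,"tz":0,"ax":0,"ay":0,"az":0}]';  python3 go.py .4983 -.1341 .08 -4.5
python3 - <<'E'
from h import *
p2,d2=capture("scene");s=read_state()["tool_pos"]
u,v=proj("scene",s)[0].astype(int);o=np.array([u-40,v-40])
z=s[2]+.004
r=rect("scene",p2,z,s[0]-.1,s[0]+.1,s[1]-.1,s[1]+.1,2500);cv2.drawMarker(r,(250,250),(255,0,0),0,20,1)
cv2.imwrite("pics/r4.png",r)
E
```

```text
time: 16.55
tool_pos: [0.5859, -0.3745, 0.0827]
orientation: [0.701, 0.089, 0.702, -0.089]
ft_force: [-0.4, -0.3, 0.1]
grip_width: 0.0104
t 16.55 pos [ 0.5859 -0.3745  0.0827] phi -14.42 down err deg 0.11 F [-0.4 -0.3  0.1] w 0.0104 q1,q6 [-0.68 -0.43]
shift tx,ty,tz cm [  0.3   21.1  -14.47]
turn rotvec deg [-9.92 -0.11 -0.03] ; shift in new axes [  0.27  23.28 -10.62]
```

View pics/r4.png

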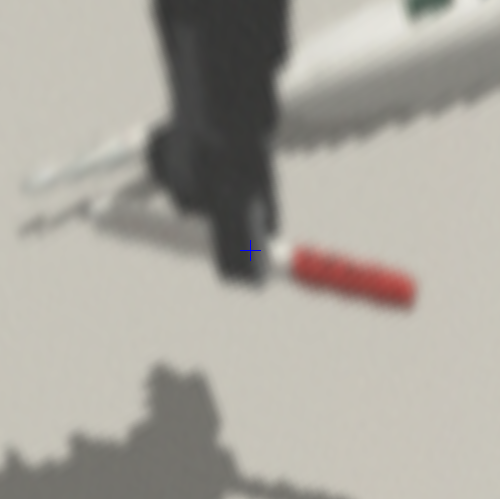

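```bash
python3 -m jog '[{"claw":-1,"tx":0,"ty":2.2,"tz":-1.5,"ax":0,"ay":0,"az":0},{"claw":-1,"tx":0,"ty":3,"tz":-2,"ax":0,"ay":0,"az":0},{"claw":-1,"tx":0,"ty":3.2,"tz":-2.2,"ax":0,"ay":0,"az":0},{"claw":-1,"tx":0,"ty":3.2,"tz":-2.2,"ax":0,"ay":0,"az":0},{"claw":-1,"tx":0,"ty":3.2,"tz":-2.2,"ax":0,"ay":0,"az":0},{"claw":-1,"tx":0,"ty":3.2,"tz":-2.2,"ax":0,"ay":0,"az":0},{"claw":-1,"tx":0,"ty":3.2,"tz":-2.2,"ax":0,"ay":0,"az":0},{"claw":-1,"tx":1,"ty":0,"tz":0,"ax":-5,"ay":0,"az":0},{"claw":-1,"tx":2,"ty":0,"tz":0,"ax":-5,"ay":0,"az":0},{"claw":-1,"tx":2,"ty":0,"tz":0,"ax":0,"ay":0,"az":0},{"claw":-1,"tx":0,"ty":0,"tz":0,"ax":0,"ay":0,"az":0},{"claw":-1,"tx":0,"ty":0,"tz":0,"ax":0,"ay":0,"az":0}]';  python3 go.py .4977 -.1327 .0045 -4.5
```

```text
time: 17.8
tool_pos: [0.4984, -0.1335, 0.033]
orientation: [0.706, 0.027, 0.707, -0.027]
ft_force: [0.1, -0.9, 0.5]
grip_width: 0.0107
t 17.8 pos [ 0.4984 -0.1335  0.033 ] phi -4.44 down err deg 0.12 F [ 0.1 -0.9  0.5] w 0.0107 q1,q6 [-0.41 -0.33]
shift tx,ty,tz cm [ 2.85  0.07 -0.07]
turn rotvec deg [ 0.06 -0.12 -0.01] ; shift in new axes [ 2.85  0.07 -0.08]
```

```bash
python3 -m jog '[{"claw":-1,"tx":1.5,"ty":0.1,"tz":-0.1,"ax":0,"ay":0,"az":0},{"claw":-1,"tx":1,"ty":0,"tz":0,"ax":0,"ay":0,"az":0},{"claw":-1,"tx":0.3,"ty":0,"tz":0,"ax":0,"ay":0,"az":0},{"claw":-1,"tx":0,"ty":0,"tz":0,"ax":0,"ay":0,"az":0},{"claw":-1,"tx":0,"ty":0,"tz":0,"ax":0,"ay":0,"az":0}]';  python3 go.py .4977 -.1327 .0045 -4.5
```

```text
time: 18.3
tool_pos: [0.4983, -0.1328, 0.006]
orientation: [0.707, 0.027, 0.706, -0.028]
ft_force: [-0.1, 0.9, 0.5]
grip_width: 0.0104
t 18.3 pos [ 0.4983 -0.1328  0.006 ] phi -4.43 down err deg 0.06 F [-0.1  0.9  0.5] w 0.0104 q1,q6 [-0.41 -0.33]
shift tx,ty,tz cm [ 0.15  0.   -0.06]
turn rotvec deg [0.07 0.03 0.05] ; shift in new axes [ 0.15  0.   -0.06]
```

```bash
python3 -m jog '[{"claw":-1,"tx":0.2,"ty":0,"tz":-0.05,"ax":0,"ay":0,"az":0},{"claw":-1,"tx":0,"ty":0,"tz":0,"ax":0,"ay":0,"az":0},{"claw":-0.5,"tx":0,"ty":0,"tz":0,"ax":0,"ay":0,"az":0},{"claw":0,"tx":0,"ty":0,"tz":0,"ax":0,"ay":0,"az":0},{"claw":0,"tx":0,"ty":0,"tz":0,"ax":0,"ay":0,"az":0},{"claw":0,"tx":0,"ty":0,"tz":0,"ax":0,"ay":0,"az":0},{"claw":0,"tx":-1,"ty":0,"tz":0,"ax":0,"ay":0,"az":0},{"claw":0,"tx":-3,"ty":0,"tz":0,"ax":0,"ay":0,"az":0},{"claw":0,"tx":-4,"ty":0,"tz":0,"ax":0,"ay":0,"az":0},{"claw":0,"tx":0,"ty":0,"tz":0,"ax":0,"ay":0,"az":0}]';  python3 go.py .4208 -.0115 .085 -18.5
```

```text
time: 19.3
tool_pos: [0.5005, -0.1337, 0.0888]
orientation: [0.71, 0.026, 0.703, -0.029]
ft_force: [0.3, 0.4, 0.3]
grip_width: 0.0428
t 19.3 pos [ 0.5005 -0.1337  0.0888] phi -4.41 down err deg 0.57 F [0.3 0.4 0.3] w 0.0428 q1,q6 [-0.41 -0.33]
shift tx,ty,tz cm [ 0.25 11.57 -8.89]
turn rotvec deg [14.08  0.55  0.15] ; shift in new axes [  0.38   9.06 -11.43]
```

```bash
python3 -m jog '[{"claw":0,"tx":0,"ty":2,"tz":-1.5,"ax":0,"ay":0,"az":0},{"claw":0,"tx":0,"ty":3.2,"tz":-2.5,"ax":0,"ay":0,"az":0},{"claw":0,"tx":0,"ty":3.2,"tz":-2.5,"ax":0,"ay":0,"az":0},{"claw":0,"tx":0,"ty":3.2,"tz":-2.4,"ax":0,"ay":0,"az":0},{"claw":0,"tx":1,"ty":0,"tz":0,"ax":7,"ay":0,"az":0},{"claw":0,"tx":2,"ty":0,"tz":0,"ax":7,"ay":0,"az":0},{"claw":0,"tx":2,"ty":0,"tz":0,"ax":0,"ay":0,"az":0},{"claw":0,"tx":0,"ty":0,"tz":0,"ax":0,"ay":0,"az":0},{"claw":0,"tx":0,"ty":0,"tz":0,"ax":0,"ay":0,"az":0}]';  python3 go.py .4208 -.0115 .004 -18.5
python3 - <<'E'
from meas import *
p,d=capture("top"); p2,d2=capture("scene");np.savez("cap4.npz",p=p,d=d,p2=p2,d2=d2)
w=(.43,.57,-.23,-.04)
for n,k in (("top",p),("scene",p2)): pen(n,k,"red",w)
s=read_state()["tool_pos"]
r=rect("scene",p2,.012,s[0]-.1,s[0]+.1,s[1]-.1,s[1]+.1,2000)
cv2.imwrite("pics/r5.png",np.hstack([cv2.resize(rect("top",p,.012,*w,2000),(380,280)),cv2.resize(r,(400,280) if 0 else (280,280))]))
E
```

```text
time: 20.2
tool_pos: [0.4176, -0.01, 0.0337]
orientation: [0.698, 0.113, 0.698, -0.113]
ft_force: [0.4, 0.4, -0.1]
grip_width: 0.0429
t 20.2 pos [ 0.4176 -0.01    0.0337] phi -18.4 down err deg 0.06 F [ 0.4  0.4 -0.1] w 0.0429 q1,q6 [-0.21  0.11]
shift tx,ty,tz cm [ 2.97 -0.04  0.36]
turn rotvec deg [ 0.1  -0.04  0.04] ; shift in new axes [ 2.97 -0.04  0.36]
red top centre [ 0.4931 -0.1572] len 83.0 w 16.5 ang of +y end (deg, ccw from +y) -5.17
red scene centre [ 0.4949 -0.1365] len 128.7 w 11.6 ang of +y end (deg, ccw from +y) -6.7
```

View pics/r5.png

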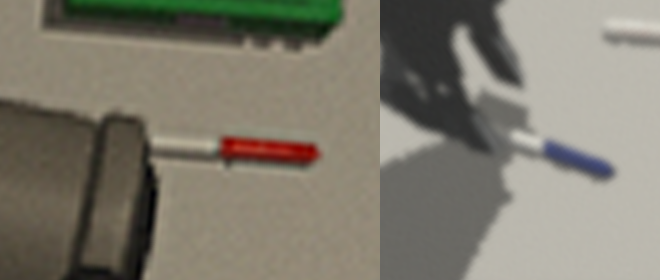

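```bash
python3 -m jog '[{"claw":0,"tx":1,"ty":0,"tz":0.36,"ax":0,"ay":0,"az":0},{"claw":0,"tx":1.2,"ty":0,"tz":0,"ax":0,"ay":0,"az":0},{"claw":0,"tx":0.7,"ty":0,"tz":0,"ax":0,"ay":0,"az":0},{"claw":0,"tx":0,"ty":0,"tz":0,"ax":0,"ay":0,"az":0},{"claw":-0.5,"tx":0,"ty":0,"tz":0,"ax":0,"ay":0,"az":0},{"claw":-1,"tx":0,"ty":0,"tz":0,"ax":0,"ay":0,"az":0},{"claw":-1,"tx":0,"ty":0,"tz":0,"ax":0,"ay":0,"az":0},{"claw":-1,"tx":0,"ty":0,"tz":0,"ax":0,"ay":0,"az":0},{"claw":-1,"tx":0,"ty":0,"tz":0,"ax":0,"ay":0,"az":0},{"claw":-1,"tx":0,"ty":0,"tz":0,"ax":0,"ay":0,"az":0}]' 30;  python3 go.py
```

```text
time: 21.3
tool_pos: [0.4215, -0.0112, 0.0049]
orientation: [0.698, 0.113, 0.698, -0.113]
ft_force: [-0.3, -0.7, 5.3]
grip_width: 0.0107
t 21.3 pos [ 0.4215 -0.0112  0.0049] phi -18.42 down err deg 0.07 F [-0.3 -0.7  5.3] w 0.0107 q1,q6 [-0.21  0.11]
```

```bash
python3 -m jog '[{"claw":-1,"tx":-1,"ty":0,"tz":0,"ax":0,"ay":0,"az":0},{"claw":-1,"tx":-3,"ty":0,"tz":0,"ax":0,"ay":0,"az":0},{"claw":-1,"tx":-4,"ty":0,"tz":0,"ax":0,"ay":0,"az":0},{"claw":-1,"tx":0,"ty":0,"tz":0,"ax":0,"ay":0,"az":0},{"claw":-1,"tx":0,"ty":0,"tz":0,"ax":0,"ay":0,"az":0},{"claw":-1,"tx":0,"ty":0,"tz":0,"ax":0,"ay":0,"az":0}]';  python3 go.py .5223 .1839 .08 -4
python3 - <<'E'
from h import *
p2,d2=capture("scene");s=read_state()["tool_pos"]
z=s[2]+.004
r=rect("scene",p2,z,s[0]-.1,s[0]+.1,s[1]-.1,s[1]+.1,2500);cv2.drawMarker(r,(250,250),(255,0,0),0,20,1)
cv2.imwrite("pics/r6.png",r)
E
```

```text
time: 21.9
tool_pos: [0.4204, -0.011, 0.084]
orientation: [0.698, 0.113, 0.698, -0.113]
ft_force: [-0.5, 0.8, -1.2]
grip_width: 0.0102
t 21.9 pos [ 0.4204 -0.011   0.084 ] phi -18.42 down err deg 0.08 F [-0.5  0.8 -1.2] w 0.0102 q1,q6 [-0.21  0.11]
shift tx,ty,tz cm [ 0.38 21.71  3.51]
turn rotvec deg [-14.42  -0.08   0.03] ; shift in new axes [ 0.4  20.15  8.8 ]
```

View pics/r6.png

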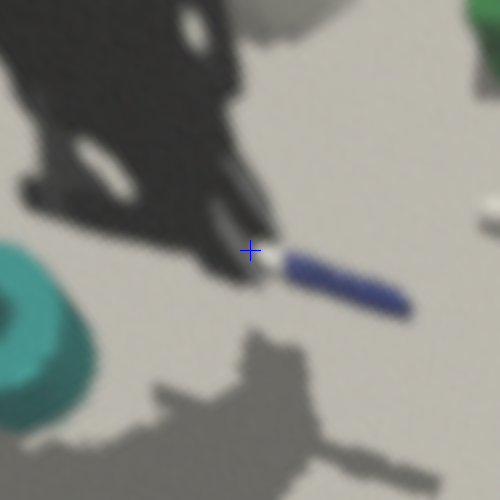

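```bash
python3 -m jog '[{"claw":-1,"tx":0,"ty":2,"tz":0.3,"ax":0,"ay":0,"az":0},{"claw":-1,"tx":0,"ty":3.5,"tz":0.6,"ax":0,"ay":0,"az":0},{"claw":-1,"tx":0,"ty":4,"tz":0.6,"ax":0,"ay":0,"az":0},{"claw":-1,"tx":0,"ty":4,"tz":0.7,"ax":0,"ay":0,"az":0},{"claw":-1,"tx":0,"ty":4,"tz":0.6,"ax":0,"ay":0,"az":0},{"claw":-1,"tx":0,"ty":4.3,"tz":0.7,"ax":0,"ay":0,"az":0},{"claw":-1,"tx":0.5,"ty":0,"tz":0,"ax":-7.2,"ay":0,"az":0},{"claw":-1,"tx":2,"ty":0,"tz":0,"ax":-7.2,"ay":0,"az":0},{"claw":-1,"tx":2.5,"ty":0,"tz":0,"ax":0,"ay":0,"az":0},{"claw":-1,"tx":0,"ty":0,"tz":0,"ax":0,"ay":0,"az":0},{"claw":-1,"tx":0,"ty":0,"tz":0,"ax":0,"ay":0,"az":0}]';  python3 go.py .5222 .1853 .005 -4
python3 - <<'E'
from meas import *
p,d=capture("top"); p2,d2=capture("scene");np.savez("cap5.npz",p=p,d=d,p2=p2,d2=d2)
w=(.43,.69,-.23,-.04)
for n,k in (("top",p),("scene",p2)): pen(n,k,"red",(.44,.55,-.23,-.04))
cv2.imwrite("pics/r7.png",np.hstack([rect("top",p,.012,*w,2000),rect("scene",p2,.012,*w,2000)]))
E
```

```text
time: 23.05
tool_pos: [0.5225, 0.1844, 0.0335]
orientation: [0.706, 0.025, 0.708, -0.025]
ft_force: [-0.3, 0.7, 0.2]
grip_width: 0.0105
t 23.05 pos [0.5225 0.1844 0.0335] phi -4.05 down err deg 0.18 F [-0.3  0.7  0.2] w 0.0105 q1,q6 [0.2  0.27]
shift tx,ty,tz cm [ 2.85  0.09 -0.03]
turn rotvec deg [-0.05 -0.16  0.08] ; shift in new axes [ 2.85  0.08 -0.04]
red top centre [ 0.4978 -0.135 ] len 128.2 w 9.9 ang of +y end (deg, ccw from +y) -4.61
red scene centre [ 0.4948 -0.1365] len 128.6 w 11.5 ang of +y end (deg, ccw from +y) -7.16
```

View pics/r7.png

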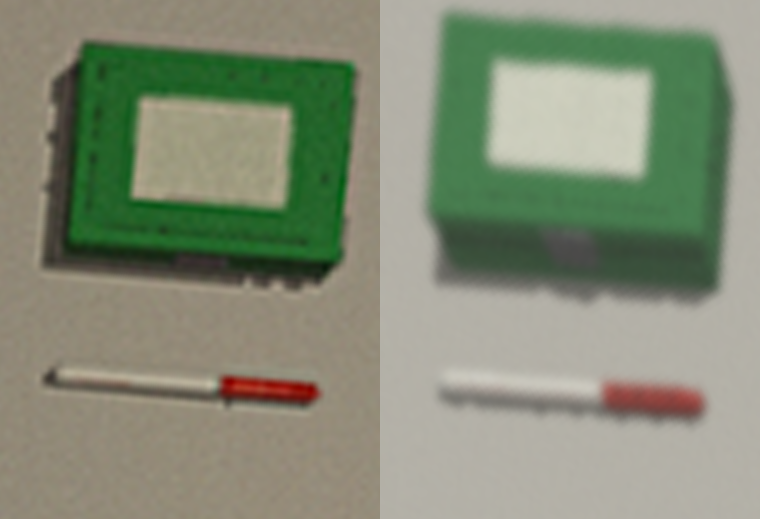

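```bash
python3 -m jog '[{"claw":-1,"tx":1.5,"ty":0.1,"tz":-0.04,"ax":0,"ay":0,"az":0},{"claw":-1,"tx":1,"ty":0,"tz":0,"ax":0,"ay":0,"az":0},{"claw":-1,"tx":0.4,"ty":0,"tz":0,"ax":0,"ay":0,"az":0},{"claw":-1,"tx":0,"ty":0,"tz":0,"ax":0,"ay":0,"az":0},{"claw":-1,"tx":0,"ty":0,"tz":0,"ax":0,"ay":0,"az":0}]';  python3 go.py .5222 .1853 .005 -4
```

```text
time: 23.65
tool_pos: [0.5232, 0.1856, 0.0058]
orientation: [0.707, 0.025, 0.706, -0.025]
ft_force: [-0.0, 0.6, -0.3]
grip_width: 0.0107
t 23.65 pos [0.5232 0.1856 0.0058] phi -4.03 down err deg 0.04 F [-0.   0.6 -0.3] w 0.0107 q1,q6 [0.2  0.27]
shift tx,ty,tz cm [ 0.08 -0.04 -0.1 ]
turn rotvec deg [-0.03  0.03  0.02] ; shift in new axes [ 0.08 -0.04 -0.1 ]
```

```bash
python3 -m jog '[{"claw":-1,"tx":0.1,"ty":0,"tz":-0.1,"ax":0,"ay":0,"az":0},{"claw":-1,"tx":0,"ty":0,"tz":0,"ax":0,"ay":0,"az":0},{"claw":-0.5,"tx":0,"ty":0,"tz":0,"ax":0,"ay":0,"az":0},{"claw":0,"tx":0,"ty":0,"tz":0,"ax":0,"ay":0,"az":0},{"claw":0,"tx":0,"ty":0,"tz":0,"ax":0,"ay":0,"az":0},{"claw":0,"tx":0,"ty":0,"tz":0,"ax":0,"ay":0,"az":0},{"claw":0,"tx":-1,"ty":0,"tz":0,"ax":0,"ay":0,"az":0},{"claw":0,"tx":-3,"ty":0,"tz":0,"ax":0,"ay":0,"az":0},{"claw":0,"tx":-4,"ty":0,"tz":0,"ax":0,"ay":0,"az":0},{"claw":0,"tx":-4,"ty":0,"tz":0,"ax":0,"ay":0,"az":0}]';  python3 go.py .35 0.38 .2

```

```text
time: 24.65
tool_pos: [0.5215, 0.1857, 0.1261]
orientation: [0.706, 0.025, 0.707, -0.025]
ft_force: [0.4, 0.5, -0.8]
grip_width: 0.0429
t 24.65 pos [0.5215 0.1857 0.1261] phi -4.02 down err deg 0.06 F [ 0.4  0.5 -0.8] w 0.0429 q1,q6 [0.2  0.27]
shift tx,ty,tz cm [ -7.39  18.17 -18.48]
```

Moving the arm aside to view the whole scene.

```bash
python3 -m jog '[{"claw":0,"tx":-2,"ty":2,"tz":-2,"ax":0,"ay":0,"az":0},{"claw":0,"tx":-2,"ty":3,"tz":-3,"ax":0,"ay":0,"az":0},{"claw":0,"tx":-2,"ty":3,"tz":-3,"ax":0,"ay":0,"az":0},{"claw":0,"tx":-1,"ty":3,"tz":-3,"ax":0,"ay":0,"az":0},{"claw":0,"tx":0,"ty":3,"tz":-3,"ax":0,"ay":0,"az":0},{"claw":0,"tx":0,"ty":3,"tz":-3,"ax":0,"ay":0,"az":0},{"claw":0,"tx":0,"ty":2,"tz":-1,"ax":0,"ay":0,"az":0},{"claw":0,"tx":0,"ty":0,"tz":0,"ax":0,"ay":0,"az":0}]'; python3 - <<'E'
from meas import *
p,d=capture("top"); p2,d2=capture("scene");np.savez("cap6.npz",p=p,d=d,p2=p2,d2=d2)
for n,k in (("top",p),("scene",p2)):
    pen(n,k,"red",(.44,.55,-.23,-.04)); pen(n,k,"blue",(.485,.57,.1,.28));pen(n,k,"black",(.51,.60,.27,.46)); roll(n,k,"orange",.046,(.56,.68,-.05,.08))
cv2.imwrite("pics/f1.png",rect("top",p,.012,.4,.8,-.25,.3,1400))
cv2.imwrite("pics/f2.png",p2)
w=(.57,.68,-.04,.07)
for n,k in (("top",p),("scene",p2)):
    a=rect(n,k,.046,*w,3600);cv2.imwrite(f"pics/f3{n}.png",a)
cv2.imwrite("pics/f3.png",np.hstack([cv2.imread("pics/f3top.png"),cv2.imread("pics/f3scene.png")]))
E
```

```text
time: 25.45
tool_pos: [0.354, 0.3901, 0.1951]
orientation: [0.707, 0.024, 0.707, -0.023]
ft_force: [0.1, 0.3, -0.7]
grip_width: 0.0425
red top centre [ 0.498 -0.135] len 128.1 w 10.0 ang of +y end (deg, ccw from +y) -5.01
blue top centre [0.5233 0.1849] len 127.0 w 8.3 ang of +y end (deg, ccw from +y) -5.15
black top centre [0.5607 0.3682] len 131.3 w 13.6 ang of +y end (deg, ccw from +y) -13.04
orange top circ (0.6199, 0.0147) diam 64.2 ell (0.6198, 0.0151) [62.7 63.7]
red scene centre [ 0.4948 -0.1365] len 128.6 w 11.6 ang of +y end (deg, ccw from +y) -7.16
blue scene centre [0.5245 0.2102] len 72.3 w 5.4 ang of +y end (deg, ccw from +y) -4.29
black scene centre [0.5651 0.3934] len 67.8 w 5.2 ang of +y end (deg, ccw from +y) -9.68
orange scene circ (0.6125, 0.0103) diam 77.8 ell (0.6128, 0.0099) [62.2 78.8]
```

View pics/f1.png

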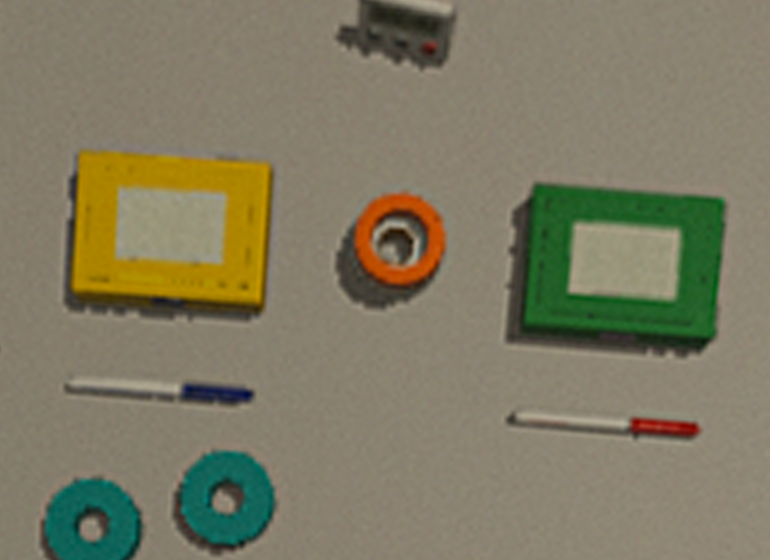

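View pics/f3.png

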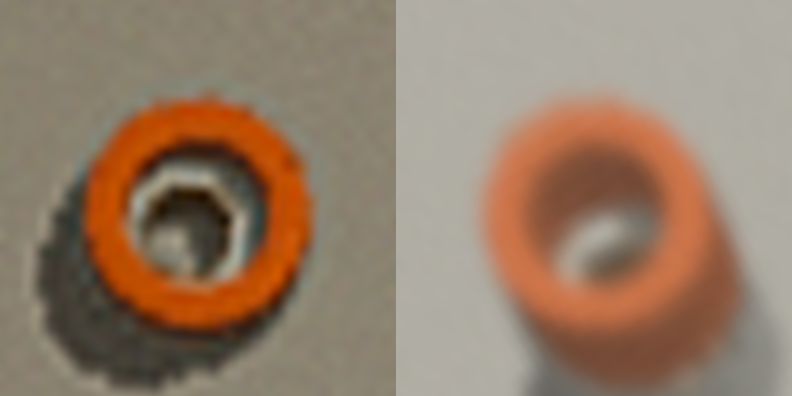

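The pens are within about 1 mm of their targets. The tape sits about 3 mm to the -y side of the roll's centre, and there is plenty of time, so I'll regrip and shift it.

```bash
python3 go.py .621 .0145 .12 -4.4
```

```text
t 25.55 pos [0.3556 0.3879 0.1947] phi -3.95 down err deg 0.05 F [-0.1 -0.9  0. ] w 0.0429 q1,q6 [0.68 0.75]
shift tx,ty,tz cm [  7.5  -35.42  29.05]
turn rotvec deg [0.45 0.02 0.04] ; shift in new axes [  7.47 -35.19  29.33]
```

```bash
python3 -m jog '[{"claw":1,"tx":0,"ty":-2.6,"tz":2.2,"ax":0.5,"ay":0,"az":0},{"claw":1,"tx":0,"ty":-3.5,"tz":2.9,"ax":0,"ay":0,"az":0},{"claw":1,"tx":0,"ty":-3.5,"tz":2.9,"ax":0,"ay":0,"az":0},{"claw":1,"tx":0,"ty":-3.5,"tz":2.9,"ax":0,"ay":0,"az":0},{"claw":1,"tx":0,"ty":-3.5,"tz":2.9,"ax":0,"ay":0,"az":0},{"claw":1,"tx":0,"ty":-3.5,"tz":2.9,"ax":0,"ay":0,"az":0},{"claw":1,"tx":0,"ty":-3.5,"tz":2.9,"ax":0,"ay":0,"az":0},{"claw":1,"tx":0,"ty":-3.5,"tz":2.9,"ax":0,"ay":0,"az":0},{"claw":1,"tx":2,"ty":-3.5,"tz":2.9,"ax":0,"ay":0,"az":0},{"claw":1,"tx":2.5,"ty":-3.5,"tz":2.9,"ax":0,"ay":0,"az":0},{"claw":1,"tx":2.5,"ty":-1,"tz":1,"ax":0,"ay":0,"az":0},{"claw":1,"tx":0,"ty":0,"tz":0,"ax":0,"ay":0,"az":0}]';python3 -m jog '[{"claw":1,"tx":0,"ty":0,"tz":0,"ax":0,"ay":0,"az":0},{"claw":1,"tx":0,"ty":0,"tz":0,"ax":0,"ay":0,"az":0}]'; python3 go.py .621 .0145 .038 -4.4
```

```text
time: 26.75
tool_pos: [0.6179, 0.0126, 0.1215]
orientation: [0.704, 0.029, 0.709, -0.03]
ft_force: [-0.7, 0.3, -1.7]
grip_width: 0.0851
time: 26.95
tool_pos: [0.6195, 0.0168, 0.127]
orientation: [0.707, 0.028, 0.706, -0.028]
ft_force: [0.4, 0.3, 0.4]
grip_width: 0.0851
t 26.95 pos [0.6195 0.0168 0.127 ] phi -4.5 down err deg 0.11 F [0.4 0.3 0.4] w 0.0851 q1,q6 [-0.1  -0.02]
shift tx,ty,tz cm [ 8.9  -0.21  0.15]
turn rotvec deg [-0.1   0.1   0.03] ; shift in new axes [ 8.9  -0.22  0.17]
```

```bash
python3 -m jog '[{"claw":1,"tx":3,"ty":-0.2,"tz":0.15,"ax":0,"ay":0,"az":0},{"claw":1,"tx":3,"ty":0,"tz":0,"ax":0,"ay":0,"az":0},{"claw":1,"tx":1,"ty":0,"tz":0,"ax":0,"ay":0,"az":0},{"claw":1,"tx":0,"ty":0,"tz":0,"ax":0,"ay":0,"az":0},{"claw":1,"tx":0,"ty":0,"tz":0,"ax":0,"ay":0,"az":0}]' 25; python3 go.py .621 .0145 .036 -4.4
```

```text
time: 27.45
tool_pos: [0.6216, 0.0147, 0.0572]
orientation: [0.707, 0.027, 0.706, -0.028]
ft_force: [0.6, 0.2, -0.0]
grip_width: 0.0856
t 27.45 pos [0.6216 0.0147 0.0572] phi -4.48 down err deg 0.15 F [ 0.6  0.2 -0. ] w 0.0856 q1,q6 [-0.1  -0.02]
shift tx,ty,tz cm [ 2.12 -0.03 -0.06]
turn rotvec deg [-0.08  0.14  0.04] ; shift in new axes [ 2.12 -0.03 -0.06]
```

```bash
python3 -m jog '[{"claw":1,"tx":1.2,"ty":0,"tz":-0.05,"ax":0,"ay":0,"az":0},{"claw":1,"tx":0.8,"ty":0,"tz":0,"ax":0,"ay":0,"az":0},{"claw":1,"tx":0,"ty":0,"tz":0,"ax":0,"ay":0,"az":0},{"claw":0.6,"tx":0,"ty":0,"tz":0,"ax":0,"ay":0,"az":0},{"claw":0.3,"tx":0,"ty":0,"tz":0,"ax":0,"ay":0,"az":0},{"claw":0,"tx":0,"ty":0,"tz":0,"ax":0,"ay":0,"az":0},{"claw":-0.2,"tx":0,"ty":0,"tz":0,"ax":0,"ay":0,"az":0},{"claw":-0.2,"tx":0,"ty":0,"tz":0,"ax":0,"ay":0,"az":0}]' 25; python3 go.py .621 .0145 .036 -4.4;python3 -m jog '[{"claw":-0.2,"tx":-0.5,"ty":0,"tz":0,"ax":0,"ay":0,"az":0},{"claw":-0.2,"tx":-0.5,"ty":0,"tz":0,"ax":0,"ay":0,"az":0},{"claw":-0.2,"tx":0,"ty":0,"tz":0,"ax":0,"ay":0,"az":0},{"claw":-0.2,"tx":0,"ty":0,"tz":0,"ax":0,"ay":0,"az":0}]';python3 go.py .6215 .0173 .036 -4.4; python3 - <<'E'
from h import *
p2,d2=capture("scene"); s=read_state()["tool_pos"]
zt=s[2]-.011+.02
w=rect("scene",p2,zt,s[0]-.06,s[0]+.06,s[1]-.06,s[1]+.06,4000);cv2.drawMarker(w,(240,240),(255,0,0),0,30,1);cv2.circle(w,(240,240),128,(255,0,0),1);cv2.circle(w,(240,240),80,(255,0,0),1)
cv2.imwrite("pics/g7r.png",w)
E
```

```text
time: 28.25
tool_pos: [0.6206, 0.0143, 0.0362]
orientation: [0.707, 0.028, 0.706, -0.028]
ft_force: [-1.2, -0.4, 5.7]
grip_width: 0.0623
t 28.25 pos [0.6206 0.0143 0.0362] phi -4.52 down err deg 0.07 F [-1.2 -0.4  5.7] w 0.0623 q1,q6 [-0.1  -0.02]
shift tx,ty,tz cm [0.02 0.03 0.04]
turn rotvec deg [-0.12  0.06  0.04] ; shift in new axes [0.02 0.03 0.04]
time: 28.65
tool_pos: [0.6203, 0.0143, 0.0454]
orientation: [0.707, 0.028, 0.706, -0.028]
ft_force: [-0.3, 0.1, -0.7]
grip_width: 0.0623
t 28.65 pos [0.6203 0.0143 0.0454] phi -4.53 down err deg 0.04 F [-0.3  0.1 -0.7] w 0.0623 q1,q6 [-0.1  -0.02]
shift tx,ty,tz cm [0.94 0.31 0.1 ]
turn rotvec deg [-0.13  0.01  0.03] ; shift in new axes [0.94 0.31 0.1 ]
```

View pics/g7r.png

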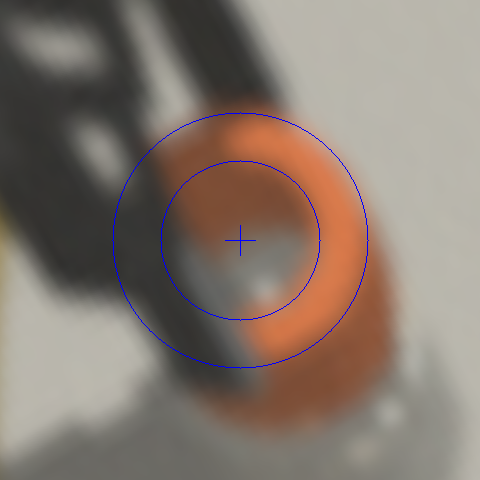

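```bash
python3 -m jog '[{"claw":-0.2,"tx":0.2,"ty":0.3,"tz":0.1,"ax":0,"ay":0,"az":0},{"claw":-0.2,"tx":0.5,"ty":0,"tz":0,"ax":0,"ay":0,"az":0},{"claw":-0.2,"tx":0,"ty":0,"tz":0,"ax":0,"ay":0,"az":0},{"claw":-0.2,"tx":0,"ty":0,"tz":0,"ax":0,"ay":0,"az":0}]';python3 go.py .6215 .0172 .036 -4.4
```

```text
time: 29.1
tool_pos: [0.6212, 0.0173, 0.0378]
orientation: [0.706, 0.028, 0.707, -0.028]
ft_force: [0.2, 0.3, 0.1]
grip_width: 0.0621
t 29.1 pos [0.6212 0.0173 0.0378] phi -4.52 down err deg 0.07 F [0.2 0.3 0.1] w 0.0621 q1,q6 [-0.1  -0.02]
shift tx,ty,tz cm [ 0.18 -0.01  0.03]
turn rotvec deg [-0.12 -0.06  0.03] ; shift in new axes [ 0.18 -0.01  0.03]
```

```bash
python3 -m jog '[{"claw":-0.2,"tx":0.1,"ty":0,"tz":0,"ax":0,"ay":0,"az":0},{"claw":-0.2,"tx":0.1,"ty":0,"tz":0,"ax":0,"ay":0,"az":0},{"claw":-0.2,"tx":0,"ty":0,"tz":0,"ax":0,"ay":0,"az":0}]';python3 go.py .6215 .0172 .036 -4.4
```

```text
time: 29.4
tool_pos: [0.6215, 0.0172, 0.0364]
orientation: [0.707, 0.028, 0.707, -0.028]
ft_force: [-0.3, -0.1, -0.6]
grip_width: 0.0624
t 29.4 pos [0.6215 0.0172 0.0364] phi -4.52 down err deg 0.03 F [-0.3 -0.1 -0.6] w 0.0624 q1,q6 [-0.1  -0.02]
shift tx,ty,tz cm [0.04 0.   0.  ]
turn rotvec deg [-0.12  0.    0.03] ; shift in new axes [0.04 0.   0.  ]
```

```bash
python3 -m jog '[{"claw":-0.2,"tx":0.1,"ty":0,"tz":0,"ax":0,"ay":0,"az":0},{"claw":-0.2,"tx":0,"ty":0,"tz":0,"ax":0,"ay":0,"az":0}]'; python3 -m jog '[{"claw":0.55,"tx":0,"ty":0,"tz":0,"ax":0,"ay":0,"az":0},{"claw":0.7,"tx":0,"ty":0,"tz":0,"ax":0,"ay":0,"az":0},{"claw":1,"tx":0,"ty":0,"tz":0,"ax":0,"ay":0,"az":0},{"claw":1,"tx":0,"ty":0,"tz":0,"ax":0,"ay":0,"az":0},{"claw":1,"tx":-0.5,"ty":0,"tz":0,"ax":0,"ay":0,"az":0},{"claw":1,"tx":-2,"ty":0,"tz":0,"ax":0,"ay":0,"az":0},{"claw":1,"tx":-4,"ty":0,"tz":0,"ax":0,"ay":0,"az":0},{"claw":1,"tx":-4,"ty":0,"tz":0,"ax":0,"ay":0,"az":0},{"claw":1,"tx":-3,"ty":0,"tz":0,"ax":0,"ay":0,"az":0}]'; python3 go.py .354 .388 .2
```

```text
time: 29.6
tool_pos: [0.6215, 0.0172, 0.0362]
orientation: [0.707, 0.028, 0.706, -0.028]
ft_force: [-1.5, 0.4, 4.8]
grip_width: 0.0623
time: 30.5
tool_pos: [0.622, 0.0173, 0.1734]
orientation: [0.708, 0.028, 0.706, -0.028]
ft_force: [-0.3, 0.5, -0.1]
grip_width: 0.0858
t 30.5 pos [0.622  0.0173 0.1734] phi -4.52 down err deg 0.16 F [-0.3  0.5 -0.1] w 0.0858 q1,q6 [-0.1  -0.02]
shift tx,ty,tz cm [ -2.76  34.84 -29.64]
```

```bash
python3 -m jog '[{"claw":1,"tx":-1,"ty":2.6,"tz":-2.2,"ax":0,"ay":0,"az":0},{"claw":1,"tx":-1,"ty":3.5,"tz":-2.9,"ax":0,"ay":0,"az":0},{"claw":1,"tx":-1,"ty":3.5,"tz":-2.9,"ax":0,"ay":0,"az":0},{"claw":1,"tx":0,"ty":3.5,"tz":-2.9,"ax":0,"ay":0,"az":0},{"claw":1,"tx":0,"ty":3.5,"tz":-2.9,"ax":0,"ay":0,"az":0},{"claw":1,"tx":0,"ty":3.5,"tz":-2.9,"ax":0,"ay":0,"az":0},{"claw":1,"tx":0,"ty":3.5,"tz":-2.9,"ax":0,"ay":0,"az":0},{"claw":1,"tx":0,"ty":3.5,"tz":-2.9,"ax":0,"ay":0,"az":0},{"claw":1,"tx":0,"ty":3.5,"tz":-2.9,"ax":0,"ay":0,"az":0},{"claw":1,"tx":0,"ty":3.5,"tz":-2.9,"ax":0,"ay":0,"az":0},{"claw":1,"tx":0,"ty":0,"tz":0,"ax":0,"ay":0,"az":0},{"claw":1,"tx":0,"ty":0,"tz":0,"ax":0,"ay":0,"az":0}]'; python3 - <<'E'
from meas import *
p,d=capture("top"); p2,d2=capture("scene");np.savez("cap7.npz",p=p,d=d,p2=p2,d2=d2)
pen("top",p,"red",(.44,.55,-.23,-.04)); pen("top",p,"blue",(.485,.57,.1,.28));roll("top",p,"orange",.046,(.56,.68,-.05,.08))
Z=np.load("cap0.npz")
df=cv2.absdiff(cv2.GaussianBlur(p,(5,5),0),cv2.GaussianBlur(Z["p"],(5,5),0)).max(2)
print("timer diff",df[145:168,255:285].max(),"black pen diff",df[225:238,140:188].max())
w=(.57,.68,-.04,.07)
f=[rect(n,k,.046,*w,3600) for n,k in (("top",p),("scene",p2))]
cv2.imwrite("pics/h3.png",np.hstack(f)); cv2.imwrite("pics/h2.png",p2)
E
```

```text
time: 31.7
tool_pos: [0.3656, 0.3802, 0.2005]
orientation: [0.707, 0.027, 0.706, -0.027]
ft_force: [0.3, -0.5, -0.6]
grip_width: 0.0853
red top centre [ 0.4981 -0.1348] len 128.6 w 9.9 ang of +y end (deg, ccw from +y) -5.01
blue top centre [0.5236 0.1852] len 127.5 w 7.8 ang of +y end (deg, ccw from +y) -4.83
orange top circ (0.6209, 0.018) diam 64.2 ell (0.6209, 0.018) [62.5 63.9]
timer diff 6 black pen diff 6
```

View pics/h3.png

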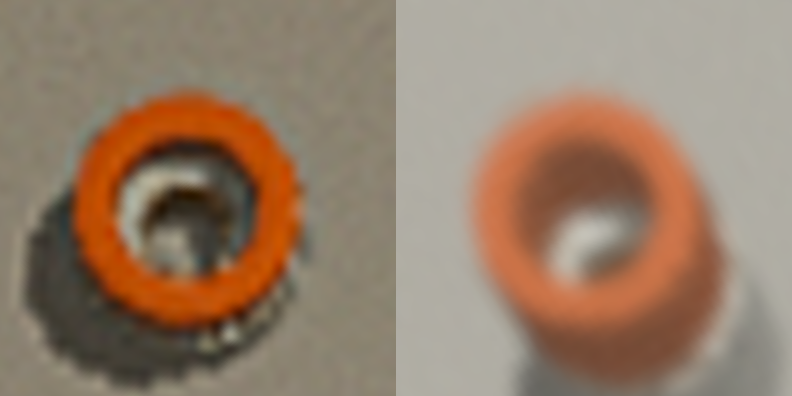

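View pics/h2.png

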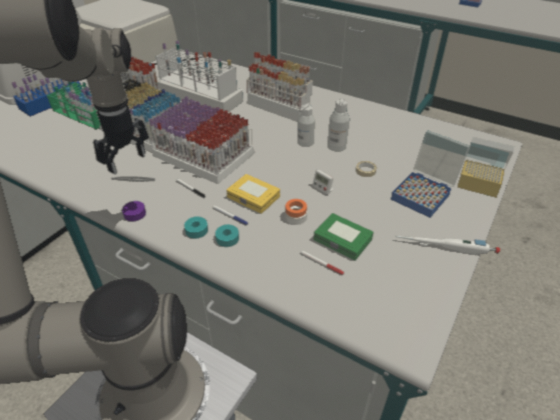

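```bash
python3 -c "
from plant import *
s=read_state();print(s['time'],abs(s['joint_velocities']).max());print(sign_off())"
```

```text
31.8 0.021123766782649777
the job is handed in; nothing more can be done
None
```

The labelling place is set up and handed in at 31.8 s. The label roll stands midway between the two boxes with the tape roll on top, and each marker lies in front of its box.

| Item | Target (x, y in m) | Measured (x, y in m) |
|---|---|---|
| Label roll | (0.620, 0.017) | (0.622, 0.017), from both cameras |
| Tape roll (target: the label roll's centre) | (0.622, 0.017) | (0.621, 0.018), top camera |
| Red marker | (0.498, −0.134) | (0.498, −0.135), top camera |
| Blue marker | (0.523, 0.184) | (0.524, 0.185), top camera |

- **Tape roll:** it first landed about 3 mm off the label roll's centre. I regripped it after the markers were placed and shifted it; it is now about 1 mm off.
- **Order:** because of that correction, the last thing moved was the tape roll, not the blue marker.
- **Marker angles:** the top camera gave −5.0° for red (box −4.5°) and −4.8° for blue (box −4.0°), so both are within 1° of parallel.
- **Black-capped marker and timer:** the top-view pictures before and after show no change at either.
- **Contact:** the highest force I read was about 8 N, when setting the tape down. At hand-in the arm was clear of everything.
- **Checks that disagreed:** the scene camera's automatic measurements did not fully match the top camera's. Its tape fit was about 8 mm off because it took in the side of the roll, its marker outlines were incomplete, and it read the red marker at −7.2°. I checked the tape by eye in the flattened scene view instead, and relied on the top camera for the markers.

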